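# Load the slab magazine, weight it and swing it to the feed stop

### The arm

A 6-joint arm with a two-finger parallel gripper is mounted at the origin on the work surface. World frame = base frame: x ahead of the robot, y to its left, z up, the work surface at z = 0. Lengths are in mm, angles in rad, forces in N, time in s.
With the tool pointing down it reaches from about 275 to 750 mm from the base axis. Payload 10.2 kg.
Tool frame: the origin (TCP) lies on the centre line of the jaws, within the pads' length; the fingertips stand 22 mm ahead of it and the grasp point (between the pads) lies 3 mm ahead of it; x points along the fingers, z is the direction in which the jaws open and shut, and the axes are right-handed (so a half turn about x gives the same grasp; the last joint's range is limited). The gripper opens to 88 mm and grips with 3 to 60 N. Pads are 18 mm wide; open, the fingers measure 123 mm over their backs; the gripper's body (75 mm by 187 mm) begins 45 mm behind the grasp point.
Start: joints at [-0.223, 0.313, 1.498, -0, 1.331, -0.223], TCP at [525.006, -0.013, 231.12] pointing down, gripper open.
Joint ranges: [-2.94, 2.94], [-0.97, 2.17], [0.19, 2.56], [-1.23, 4.37], [0.02, 3.11], [-2.88, 2.88]. Speed limits (rad/s): [2.39, 2.39, 3.01, 3.14, 3.14, 3.14].

### API

Orientations are given as a unit quaternion [w, x, y, z].
In Python, from workcell import robot gives the robot as it stands.
- The arm moves only by the tool send_rows, never from a script. Its argument "series" is a list of rows, each an object with "slide": the shift along the tool's x, y, z in cm, a list of three; "dr": the turn, a rotation vector about the tool's x, y, z in rad, a list of three; "claw": the finger opening in cm, from 0 to 8.81. In form: [{"slide": [dx, dy, dz], "dr": [ax, ay, az], "claw": claw}, ...]. A call has 1 to 5 rows; each row is the pose to reach, as a shift and turn from the pose measured when the call began, along the tool's axes at that moment; what a row does not reach only later rows make up. A row lasts 1/10 s, in which the tool goes at most 50 mm and 8.59 degrees, less where a joint would pass 70% of its speed; a pose out of reach is approached as far as the arm can. A call with a gripper value outside its range is refused whole. The fingers move at their own pace and stop on an object; "grip_force" is the grip in N (left out, the last holds). Time passes only in rows, so rows that repeat a pose let the fingers close. It gives the time, the measured TCP pose, the force and the opening at its end, in the units of the state.
- robot.observe(): the state, without advancing time (a new reading comes with each control period).
- robot.capture(name): name is "scene" or "side" or "wrist"; returns a dict with "pixels" (384x512x3 uint8, red, green, blue), "fx", "fy", "cx", "cy" (pixels), "k1" (the pictures are not rectified: a ray, as slopes to the right and down, at radius r is drawn at 1 + k1 r^2 times it, then the intrinsics apply), "rvec" (rotation vector, rad) and "tvec" (3), from world to camera coordinates, as OpenCV has them. Camera axes: x right, y down, z forward; pixel columns grow to the right and rows downward; lengths in mm; the calibration is good to about 2 mm. A picture is of the moment at which its call begins. There is no depth.
- robot.hand_in(): hands the job in, once; it reports no verdict.
The state is a dict: "time": time; "qpos": joint angles; "joint_vel": joint speeds; "joint_efforts": joint torques, N m; "tcp_pos": TCP position; "ee_rot": TCP orientation; "contact_force": force on the tool from outside, world axes, zero at the start; "moment": the same for the moment, N m; "gripper_width": finger opening in mm.
Only numpy, scipy, OpenCV 4.12 (cv2) and the standard library are available. Lean on these libraries where they do the work, as an engineer would, in place of code of your own. Each camera call takes 0.05 s, during which the arm holds its last target. There are 200 camera calls.

### The job

Swing the feeder's turntable by its post to the loading stop (clockwise seen from above, until it will go no further), then load all the terracotta slabs that lie on the bench flat into its magazine, thickest at the bottom and ever thinner upward, so that they dispense thickest first. Set the steel follower weight, grip up, on top of the stack inside the magazine, and then swing the loaded turntable the quarter turn anticlockwise onto its feed stop. Leave the other things on the bench where they are.

Things in the scene. Friction and masses are not known exactly. Their poses are not given: they have to be found in the camera images.
- turn (a joint): Angle of the round steel turntable (300 mm across, top face 44 mm above the bench) about its upright axis, rad: 0 = loading stop, 1.571 = feed stop; grows anticlockwise seen from above. Hard stops at both ends; friction (0.25 Nm) holds it wherever it is left
- mag_floor (a point): Centre of the floor of the magazine, on the turntable's axis, 50 mm above the bench; z up, y along the magazine's long side, x along its short side (the handle post is on the -x side); it turns with the table. The magazine is an upright aluminium shaft, open at the top, 106 x 56 mm inside and 125 mm deep
- mag_mouth (a point): Centre of the magazine's mouth, 125 mm above its floor, axes as mag_floor. Above it a lead-in flares out about 8 mm and ends 18 mm higher. The shaft's short ends (+-y) are closed; its long sides are open between 10 mm wide corner lips, leaving a 90 mm wide gap on both sides from mouth to floor for the fingers
- post_top (a point): Top centre of the turntable's handle: an upright round wooden post 22 mm in diameter, standing 115 mm tall on the turntable 125 mm from its axis; this point is 165 mm above the bench and goes round with the table. z up
- feeder: Fixed grey base of the feeder; its origin is on the bench at the turntable's axis. A low aluminium outfeed track (66 mm wide, up to 62 mm high) reaches out 160 to 290 mm from the axis, 45 degrees clockwise from the base's x axis; at the feed stop the magazine's outlet end faces it. Two 50 mm high stop blocks stand 155 to 185 mm from the axis
- weight: Follower weight: steel block 96 x 46 x 22 mm with a black grip rib on top (60 long, 18 wide, 36 high, along the block's x), 58 mm high in all, about 0.78 kg. Origin: centre of the underside; z up, x along the long side
- slab36: Plain terracotta slab 100 x 50 mm, 36 mm thick (about 0.36 kg), lying flat on the bench; absent in some runs. Origin: centre of the underside; x along the 100 mm side, y along the 50 mm side, z up
- slab30: Plain terracotta slab 100 x 50 mm, 30 mm thick (about 0.30 kg), lying flat on the bench; absent in some runs. Origin: centre of the underside; x along the 100 mm side, y along the 50 mm side, z up
- slab24: Plain terracotta slab 100 x 50 mm, 24 mm thick (about 0.24 kg), lying flat on the bench; absent in some runs. Origin: centre of the underside; x along the 100 mm side, y along the 50 mm side, z up
- slab18: Plain terracotta slab 100 x 50 mm, 18 mm thick (about 0.18 kg), lying flat on the bench; absent in some runs. Origin: centre of the underside; x along the 100 mm side, y along the 50 mm side, z up
- slab12: Plain terracotta slab 100 x 50 mm, 12 mm thick (about 0.12 kg), lying flat on the bench; absent in some runs. Origin: centre of the underside; x along the 100 mm side, y along the 50 mm side, z up
- jug: White plastic jug with a handle, 110 mm wide, 130 mm high; bystander, to be left where it is. Origin under its centre
- flask: Terracotta flask, 72 mm wide, 155 mm high; bystander, to be left where it is. Origin under its centre
- bowl: Terracotta bowl, 100 mm wide, 45 mm high; bystander, to be left where it is. Origin under its centre
- sponge: Yellow sponge block 90 x 60 x 30 mm; bystander, to be left where it is. Origin under its centre
- brush: Hand brush lying on the bench; bystander, to be left where it is. Origin under its centre
- tumbler: Terracotta tumbler, 70 mm wide, 85 mm high; bystander, to be left where it is. Origin under its centre
There are look-alikes about, which are no part of the job. What is shaped like the slab30 but purple or turquoise is not meant.

How it is judged (in metres and radians):
On the way, in this order (a step that is already met when the one before it is completed fails the run):
1. the turntable is at the loading stop (value of joint turn below 0.08 rad), for 0.2 s.
2. at the loading stop, all slabs present lie flat in the magazine, thickest lowest (angle between each of slab36, slab30, slab24, slab18, slab12's own z axis and vertical below 0.12 rad and horizontal distance between each of slab36, slab30, slab24, slab18, slab12 and mag_floor below 0.01 m and z of slab36 in the frame of mag_floor between -0.005 and 0.1 m and z of slab30 in the frame of mag_floor between -0.005 and 0.1 m and z of slab24 in the frame of mag_floor between -0.005 and 0.1 m and z of slab18 in the frame of mag_floor between -0.005 and 0.1 m and z of slab12 in the frame of mag_floor between -0.005 and 0.1 m and z of each of slab30, slab24, slab18, slab12 in the frame of slab36 above 0.01 m and z of each of slab24, slab18, slab12 in the frame of slab30 above 0.01 m and z of each of slab18, slab12 in the frame of slab24 above 0.01 m and z of slab12 in the frame of slab18 above 0.01 m and value of joint turn below 0.08 rad), for 0.2 s.
3. at the loading stop, the follower weight lies on top of the stack in the magazine (all of step 2 and angle between weight's own z axis and vertical below 0.12 rad and horizontal distance between weight and mag_floor below 0.01 m and z of weight in the frame of mag_floor between -0.005 and 0.118 m and z of weight in the frame of slab36 above 0.0288 m and z of weight in the frame of slab30 above 0.024 m and z of weight in the frame of slab24 above 0.0192 m and z of weight in the frame of slab18 above 0.0144 m and z of weight in the frame of slab12 above 0.0096 m), for 0.2 s.
4. the turntable is at the feed stop (value of joint turn above 1.49 rad), for 0.2 s.
At the end, for the whole second after the job is handed in: The turntable is on its feed stop (within 0.08 rad); all slabs present lie flat (within 0.12 rad) in the magazine, centred within 10 mm, each thicker one below each thinner one; the follower weight lies upright on top of them within the magazine; all at rest (angle between each of slab36, slab30, slab24, slab18, slab12, weight's own z axis and vertical below 0.12 rad and horizontal distance between each of slab36, slab30, slab24, slab18, slab12, weight and mag_floor below 0.01 m and z of slab36 in the frame of mag_floor between -0.005 and 0.1 m and z of slab30 in the frame of mag_floor between -0.005 and 0.1 m and z of slab24 in the frame of mag_floor between -0.005 and 0.1 m and z of slab18 in the frame of mag_floor between -0.005 and 0.1 m and z of slab12 in the frame of mag_floor between -0.005 and 0.1 m and z of each of slab30, slab24, slab18, slab12 in the frame of slab36 above 0.01 m and z of each of slab24, slab18, slab12 in the frame of slab30 above 0.01 m and z of each of slab18, slab12 in the frame of slab24 above 0.01 m and z of slab12 in the frame of slab18 above 0.01 m and z of weight in the frame of mag_floor between -0.005 and 0.118 m and z of weight in the frame of slab36 above 0.0288 m and z of weight in the frame of slab30 above 0.024 m and z of weight in the frame of slab24 above 0.0192 m and z of weight in the frame of slab18 above 0.0144 m and z of weight in the frame of slab12 above 0.0096 m and linear speed of each of slab36, slab30, slab24, slab18, slab12, weight below 0.03 m/s and value of joint turn above 1.49 rad); the robot touches nothing.
It fails at once if a bystander is displaced by more than 40 mm (distance of any of jug, flask, bowl, sponge, brush, tumbler from where it was at the start of the episode above 0.04 m).
Of slab36, slab30, slab24, slab18, slab12 only 3 to 4 are there at a start; the rules pass over those that are not, and their reading is None.
At some moment in a run one of slab36, slab30, slab24, slab18, slab12, weight may be knocked a few centimetres aside while the robot is not near it.
It also fails if it takes over 210 s, if anything falls off the work surface, if the arm or the gripper's body presses on something with over 40 N, if the wrist force passes 120 N, or if a joint passes its speed limit or range.

## Working session

There is one attempt and no reset: what is moved stays moved. The work goes in short steps, Python scripts to look and compute and a tool call to move; the robot and the scene stay as the last step left them, time stands still between calls to the robot, and variables do not carry over. Pictures are saved under pics/ and viewed, about 12 in all and at most 16, crops included, and the job is handed in when it is done.

Besides the shell and the picture viewer there is one more tool, called after "Request:" as a command line: name --argument value ..., lists and objects as JSON in quotes. send_rows: Moves the arm, as the interface text tells. Its arguments: {"type":"object","properties":{"series":{"type":"array","items":{"type":"object","properties":{"slide":{"type":"array","items":{"type":"number"}},"dr":{"type":"array","items":{"type":"number"}},"claw":{"type":"number"}}}},"grip_force":{"type":"number"}},"required":["series"]}

```bash
mkdir -p pics; cat > h.py <<'E'
import numpy as np, cv2
from workcell import robot
from scipy.spatial.transform import Rotation as R
def cap(n,f=None):
    c=robot.capture(n)
    if f: cv2.imwrite('pics/'+f+'.png',cv2.cvtColor(c['pixels'],cv2.COLOR_RGB2BGR))
    return c
def KD(c):
    return np.array([[c['fx'],0,c['cx']],[0,c['fy'],c['cy']],[0,0,1.]]),np.array([c['k1'],0,0,0.])
def p2w(c,uv,z):
    K,D=KD(c); n=cv2.undistortPoints(np.array(uv,float).reshape(-1,1,2),K,D).reshape(-1,2)
    Rm=cv2.Rodrigues(np.array(c['rvec'],float))[0]; o=-Rm.T@np.array(c['tvec'],float)
    d=np.c_[n,np.ones(len(n))]@Rm
    return o+d*((z-o[2])/d[:,2])[:,None]
def w2p(c,P):
    K,D=KD(c); return cv2.projectPoints(np.array(P,float).reshape(-1,1,3),np.array(c['rvec'],float),np.array(c['tvec'],float),K,D)[0].reshape(-1,2)
E
python3 - <<'E'
from h import *
import pickle
d={}
for n in ['scene','side','wrist']:
    c=cap(n,n+'0'); d[n]=c
    print(n,c['fx'],c['k1'],-cv2.Rodrigues(np.array(c['rvec']))[0].T@c['tvec'])
pickle.dump(d,open('c0.pkl','wb'))
cv2.imwrite('pics/scene0b.png',cv2.resize(cv2.imread('pics/scene0.png'),(800,600),interpolation=cv2.INTER_CUBIC))
cv2.imwrite('pics/side0b.png',cv2.resize(cv2.imread('pics/side0.png'),(800,600),interpolation=cv2.INTER_CUBIC))
s=robot.observe();print(s)
print(R.from_quat(s['ee_rot'],scalar_first=True).as_matrix())
E
```

```text
scene 356.69327053267637 -0.06267307242794501 [ 964.84472907 -659.13218985  644.42322295]
side 370.4736349639344 -0.013701531678022544 [ -11.77620249 -696.25663133  608.31099059]
wrist 302.3031869414661 -0.006278359395581764 [524.53902208  66.1121528  383.48433459]
{'time': 0.15, 'qpos': array([-2.23378794e-01,  3.13317955e-01,  1.49819536e+00, -4.85368715e-06,
        1.33098335e+00, -2.23390052e-01]), 'joint_vel': array([ 0.00123469, -0.00087233, -0.00241621,  0.00086614,  0.00210322,
        0.00123198]), 'joint_efforts': array([ 1.56247002e-03, -4.02303922e+01, -2.52316958e+01,  6.93405792e-02,
        3.44249513e-02, -9.17278635e-05]), 'tcp_pos': array([5.24834411e+02, 3.53492104e-02, 2.30719639e+02]), 'ee_rot': array([7.06794667e-01, 6.47904288e-05, 7.07418751e-01, 7.35679514e-05]), 'contact_force': array([0.32251461, 0.31314807, 0.41025949]), 'moment': array([ 0.04431524, -0.02027401, -0.00064335]), 'gripper_width': 87.92677006919823}
[[-8.82589367e-04 -1.23269429e-05  9.99999610e-01]
 [ 1.95662800e-04  9.99999981e-01  1.24996375e-05]
 [-9.99999591e-01  1.95673756e-04 -8.82586938e-04]]
```

View pics/scene0b.png

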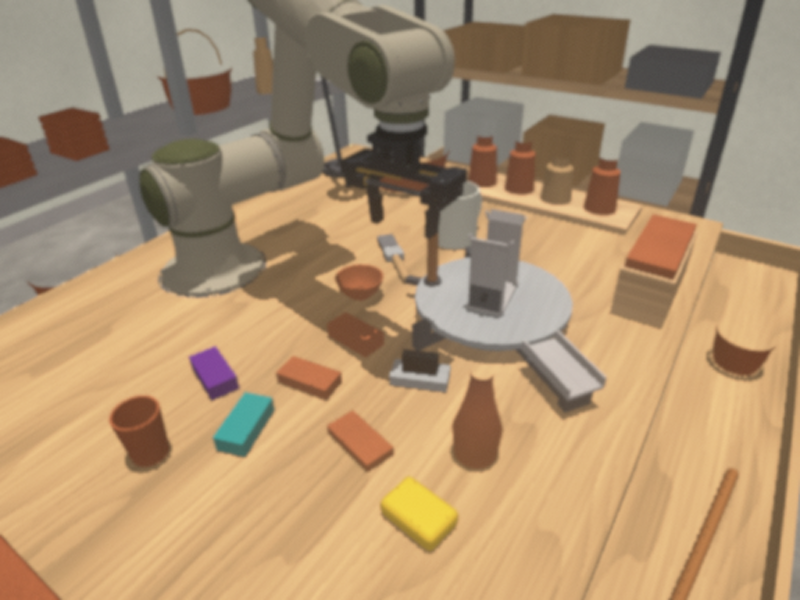

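View pics/side0b.png

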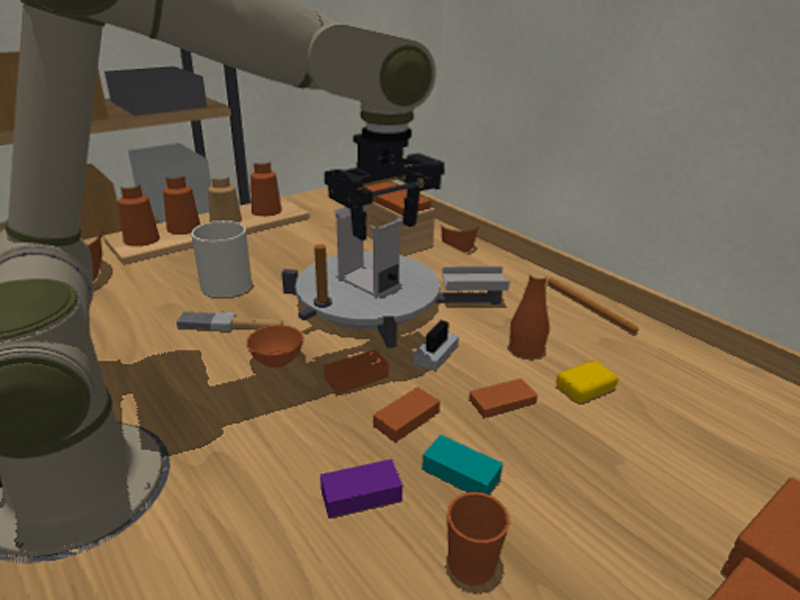

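The wrist view next, plus an enlarged crop of the slab area. Slab candidates in the scene picture are the terracotta (355,335), (310,377) and (360,440). Look-alikes to avoid are purple (213,372), turquoise (244,423), yellow sponge (420,513), the bowl (360,283), tumbler (140,430), and the bricks on the crate.

```bash
python3 - <<'E'
import cv2,numpy as np
a=cv2.imread('pics/side0.png')[200:290,195:355]; b=cv2.imread('pics/scene0.png')[190:305,170:300]
A=cv2.resize(a,None,fx=5,fy=5,interpolation=cv2.INTER_CUBIC)
cv2.imwrite('pics/cropA.png',A)
B=cv2.resize(b,None,fx=5,fy=5,interpolation=cv2.INTER_CUBIC)
cv2.imwrite('pics/cropB.png',B)
E
```

```text
(no output)
```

View pics/cropA.png

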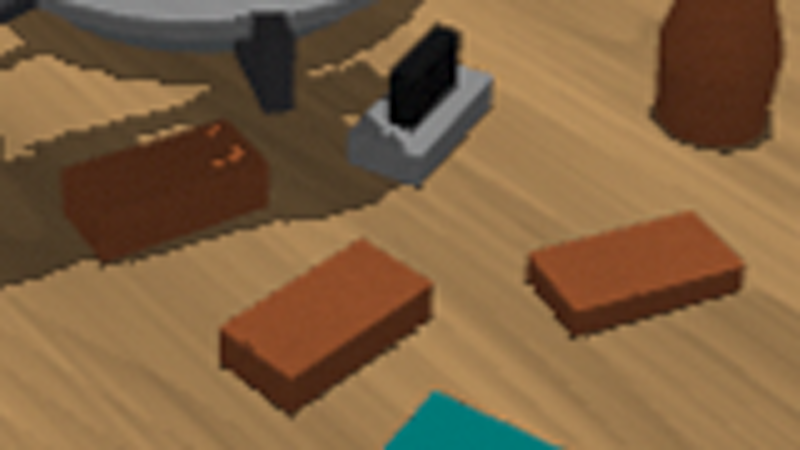

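View pics/wrist0.png

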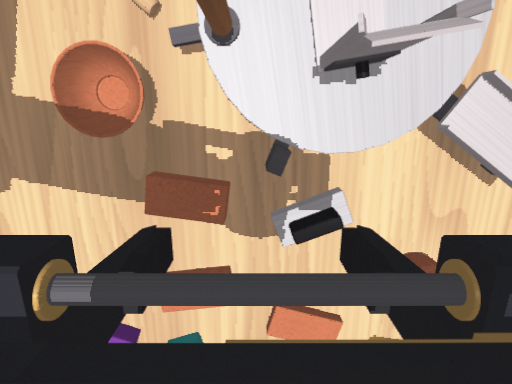

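```bash
cat > m1.py <<'E'
from h import *
import pickle
from scipy.optimize import least_squares
d=pickle.load(open('c0.pkl','rb')); S,C,W=d['side'],d['scene'],d['wrist']
cr=lambda p:np.array(p)/5.+[195,200]
# corners index: local (sx,sy,top) found by best permutation: top corners ordered around, bottoms under given ones
def fit(tops,bots,L=100,Wd=50,T=None):
    best=None
    for k in range(4):
        cs=np.array([[1,1],[-1,1],[-1,-1],[1,-1]])*[L/2,Wd/2]; cs=np.roll(cs,k,axis=0)
        for sgn in (1,-1):
            c2=cs[::sgn]
            for t0 in ([T] if T else (12,18,24,30,36)):
                for a0 in (0,.8,1.6,2.4,):
                    def f(p):
                        Rm=np.array([[np.cos(p[2]),-np.sin(p[2])],[np.sin(p[2]),np.cos(p[2])]])
                        w=c2@Rm.T+p[:2]*100; P=[];O=[]
                        for i,u in tops.items(): P.append([*w[i],t0]);O.append(cr(u))
                        for i,u in bots.items(): P.append([*w[i],0]);O.append(cr(u))
                        return (w2p(S,P)-O).ravel()
                    g=p2w(S,[np.mean([cr(u) for u in tops.values()],axis=0)],t0)[0]/100
                    r=least_squares(f,[g[0],g[1],a0])
                    res=(r.cost,t0,r.x[:2]*100,r.x[2]%np.pi)
                    if best is None: best={}
                    if t0 not in best or best[t0][0]>res[0]: best[t0]=res
    for t in best: print(t,[np.round(v,2) for v in best[t]])
print('A');fit({0:(62,172),1:(225,120),2:(268,160)},{2:(267,206),3:(106,262)})
print('B');fit({0:(222,325),1:(365,238),2:(432,285),3:(292,377)},{0:(222,367),2:(432,318),3:(292,415)})
print('C');fit({0:(528,262),1:(695,211),2:(743,265),3:(577,308)},{0:(530,287),2:(743,292),3:(577,338)})
print('wt');fit({1:(0,0)} if 0 else {2:(493,72)},{2:(492,102),3:(417,186),0:(350,165)},96,46,T=22)
# turntable
wp=p2w(W,[(222,100),(250,127),(290,146),(340,153),(400,142),(440,110)],44)
sp=p2w(S,np.array([(296,285),(441,288),(303,300),(437,300)])/1.5625,44)
print(wp.round(),sp.round())
P=np.r_[wp,sp][:,:2]
r=least_squares(lambda c:np.hypot(*(P-c).T)-150,P.mean(0)+[0,50]); c=r.x; print('axis',c,r.fun.round(1))
pt=p2w(S,[np.array((320.5,247))/1.5625],165)[0][:2]
pb=p2w(S,[np.array((322.5,303))/1.5625],50)[0][:2]
pb2=p2w(W,[(223,30)],50)[0][:2]
for q in (pt,pb,pb2): print('post',q,np.hypot(*(q-c)),np.degrees(np.arctan2(*(q-c)[::-1])))
tr=p2w(W,[(505,120)],58)[0][:2]; tr2=p2w(C,[np.array((545,345))/1.5625,np.array((585,392))/1.5625],60)[:,:2]
print('track',[(t.round(),np.degrees(np.arctan2(*(t-c)[::-1]))) for t in (tr,*tr2)])
for n,i,z,s in [('bowl',(275,345),25,1),('flask',(529,345),20,1),('jug',(222,270),40,1),('sponge',(587,381),25,1),('tumbler',(476,545),40,1),('purple',(362,480),25,1),('turq',(462,462),25,1)]:
    print(n,p2w(S,[np.array(i)/1.5625],z)[0].round())
E
python3 m1.py
```

```text
A
12 [np.float64(13.88), np.int64(12), array([443.97, -29.08]), np.float64(3.03)]
18 [np.float64(5.63), np.int64(18), array([441.3, -32.9]), np.float64(3.03)]
24 [np.float64(1.65), np.int64(24), array([438.63, -36.72]), np.float64(3.03)]
30 [np.float64(2.11), np.int64(30), array([435.97, -40.54]), np.float64(3.03)]
36 [np.float64(7.13), np.int64(36), array([433.31, -44.35]), np.float64(3.03)]
B
12 [np.float64(12.71), np.int64(12), array([ 444.62, -167.11]), np.float64(0.12)]
18 [np.float64(4.18), np.int64(18), array([ 442.13, -170.04]), np.float64(0.12)]
24 [np.float64(2.29), np.int64(24), array([ 439.64, -172.97]), np.float64(0.12)]
30 [np.float64(7.26), np.int64(30), array([ 437.14, -175.89]), np.float64(0.12)]
36 [np.float64(19.29), np.int64(36), array([ 434.65, -178.82]), np.float64(0.11)]
C
12 [np.float64(6.63), np.int64(12), array([ 593.29, -232.76]), np.float64(2.89)]
18 [np.float64(5.02), np.int64(18), array([ 589.95, -235.34]), np.float64(2.89)]
24 [np.float64(9.89), np.int64(24), array([ 586.62, -237.92]), np.float64(2.89)]
30 [np.float64(21.46), np.int64(30), array([ 583.2
[... 324 characters left out ...]
714.  56.  44.]
 [463. 179.  44.]
 [674.  24.  44.]]
axis [612.85625402 168.00017932] [ 3.2  0.5 -3.7 -5.   0.6 -2.1 -0.6  0.9  0.7  6.7]
post [485.48096329 141.49401457] 130.1039640311281 -168.24479758731871
post [481.62871549 137.72450627] 134.67473128127958 -167.00853583824542
post [490.99901594 146.82474838] 123.68340772619948 -170.14201210577355
track [(array([785.,  60.]), np.float64(-32.16510168942466)), (array([761.,  62.]), np.float64(-35.65491769617493)), (array([853., -12.]), np.float64(-36.84947142715953))]
bowl [357.  98.  25.]
flask [ 729. -169.   20.]
jug [392. 400.  40.]
sponge [ 718. -301.   25.]
tumbler [ 337. -420.   40.]
purple [ 298. -251.   25.]
turq [ 426. -307.   25.]
```

Three slabs: A in shadow is the thickest, then B, then C. The weight is near (594,-67) and the turntable axis near (613,168), with the post at about -169°. The table appears to be mid-way, with its loading stop where the post is at about 144°. I'll move above the post with the jaws tangential.

```bash
cat >> h.py <<'E'
def go(x,y,z,jaw,s=None,p=True):
    """shift (cm) and turn from now to TCP (x,y,z) mm, tool down, jaw dir (tool z) at jaw deg"""
    s=s or robot.observe(); M=R.from_quat(s['ee_rot'],scalar_first=True)
    a=np.radians(jaw); zz=np.array([np.cos(a),np.sin(a),0]); xx=np.array([0,0,-1.]); T=np.c_[xx,np.cross(zz,xx),zz]
    sl=M.inv().apply(np.array([x,y,z])-s['tcp_pos'])/10; dr=(M.inv()*R.from_matrix(T)).as_rotvec()
    if p: print('slide',sl.round(2),'dr',dr.round(3))
    return sl,dr
def st():
    s=robot.observe(); m=R.from_quat(s['ee_rot'],scalar_first=True).as_matrix()
    print(round(s['time'],2),s['tcp_pos'].round(1),'jaw',np.degrees(np.arctan2(m[1,2],m[0,2])).round(2),'tilt',m[:2,0].round(3),'F',s['contact_force'].round(1),'w',round(s['gripper_width'],1),'q6',s['qpos'][5].round(2))
E
```

Request:
send_rows --series '[{"slide": [-1.5, 14.4, -3.6], "dr": [0.7, 0, 0], "claw": 6}, {"slide": [-1.5, 14.4, -3.6], "dr": [0.7, 0, 0], "claw": 6}, {"slide": [-1.5, 14.4, -3.6], "dr": [0.7, 0, 0], "claw": 6}, {"slide": [-1.5, 14.4, -3.6], "dr": [0.7, 0, 0], "claw": 6}, {"slide": [-1.5, 14.4, -3.6], "dr": [0.7, 0, 0], "claw": 6}]' --grip_force 15

```text
time: 0.65
tcp_pos: [488.1, 146.0, 245.9]
ee_rot: [0.664, 0.244, 0.664, -0.243]
contact_force: [0.2, -0.2, 0.2]
gripper_width: 60.3
```

Request:
send_rows --series '[{"slide": [0, 0, 0], "dr": [0.68, 0, 0], "claw": 6}, {"slide": [0, 0, 0], "dr": [0.68, 0, 0], "claw": 6}, {"slide": [0, 0, 0], "dr": [0.68, 0, 0], "claw": 6}, {"slide": [0, 0, 0], "dr": [0.68, 0, 0], "claw": 6}, {"slide": [0, 0, 0], "dr": [0.68, 0, 0], "claw": 6}]'

```text
time: 1.15
tcp_pos: [488.0, 146.0, 245.7]
ee_rot: [0.543, 0.452, 0.544, -0.453]
contact_force: [1.2, -0.4, -0.3]
gripper_width: 60.3
```

```bash
python3 - <<'E'
from h import *
import pickle
st(); c=cap('wrist','w1'); pickle.dump(c,open('w1.pkl','wb')); go(488,144,158,-79)
print(w2p(c,[[488,144,165],[613,168,50]]))
E
```

```text
1.15 [488.  146.  245.7] jaw -79.54 tilt [-0.001  0.   ] F [ 1.2 -0.4 -0.3] w 60.3 q6 1.45
slide [ 8.77 -0.03  0.21] dr [-0.012 -0.001  0.001]
[[259.23729295 197.77900066]
 [257.68927875  52.96058398]]
```

View pics/w1.png

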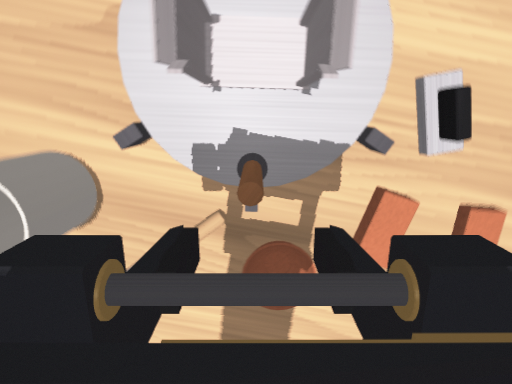

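```bash
python3 - <<'E'
from h import *
import pickle
from scipy.optimize import least_squares
c=pickle.load(open('w1.pkl','rb'))
print('post',p2w(c,[(251,190)],165),p2w(c,[(252,167)],50))
P=p2w(c,[(118,45),(391,45),(127,92),(172,158),(348,148),(382,95),(215,180)],44)[:,:2]
r=least_squares(lambda q:np.hypot(*(P-q[:2]).T)-150,[613,168]);print(r.x,r.fun.round(1))
E
```

```text
post [[493.14395469 151.63909804 165.        ]] [[491.28768738 152.19303997  50.        ]]
[614.71473696 171.68328115] [-2.9 -3.3 -1.7  0.9  0.2 -0.9 -0.4]
```

Request:
send_rows --series '[{"slide": [4, 0.5, -0.5], "dr": [0, 0, 0], "claw": 6}, {"slide": [8.7, 0.5, -0.5], "dr": [0, 0, 0], "claw": 6}, {"slide": [8.7, 0.5, -0.5], "dr": [0, 0, 0], "claw": 0}, {"slide": [8.7, 0.5, -0.5], "dr": [0, 0, 0], "claw": 0}, {"slide": [8.7, 0.5, -0.5], "dr": [0, 0, 0], "claw": 0}]'

```text
time: 1.7
tcp_pos: [493.0, 151.9, 161.1]
ee_rot: [0.544, 0.454, 0.543, -0.452]
contact_force: [-0.1, -1.1, 0.1]
gripper_width: 38.1
```

```bash
python3 - <<'E'
from h import *
st()
for a in (-171,-181,-191,-201,-211,-216,-219):
    go(615+124.5*np.cos(np.radians(a)),171+124.5*np.sin(np.radians(a)),158,a+90)
E
```

```text
1.7 [493.  151.9 161.1] jaw -79.65 tilt [0.002 0.001] F [-0.1 -1.1  0.1] w 38.1 q6 1.46
slide [ 0.31 -0.11  0.02] dr [ 0.024 -0.    -0.002]
slide [ 0.31  0.13 -2.14] dr [ 0.198 -0.001 -0.002]
slide [ 0.31  0.74 -4.22] dr [ 0.373 -0.001 -0.002]
slide [ 0.31  1.71 -6.16] dr [ 0.547 -0.001 -0.002]
slide [ 0.32  2.99 -7.91] dr [ 0.722 -0.001 -0.002]
slide [ 0.32  3.75 -8.69] dr [ 0.809 -0.001 -0.002]
slide [ 0.32  4.23 -9.13] dr [ 0.861 -0.001 -0.002]
```

Request:
send_rows --series '[{"slide": [0.3, 0, 0], "dr": [0, 0, 0], "claw": 0}, {"slide": [0.3, 0, 0], "dr": [0, 0, 0], "claw": 0}, {"slide": [0.3, 0, 0], "dr": [0, 0, 0], "claw": 0}, {"slide": [0.3, 0.03, -1], "dr": [0.1, 0, 0], "claw": 0}, {"slide": [0.3, 0.13, -2.1], "dr": [0.2, 0, 0], "claw": 0}]'

```text
time: 2.2
tcp_pos: [490.6, 172.9, 158.4]
ee_rot: [0.494, 0.507, 0.493, -0.505]
contact_force: [-0.1, 0.4, -0.1]
gripper_width: 0.4
```

```bash
python3 - <<'E'
from h import *
st()
for a in (-186,-191,-196,-201,-206,-211,-214,-217,-220):
    go(615+124.5*np.cos(np.radians(a)),171+124.5*np.sin(np.radians(a)),158,a+90)
E
```

```text
2.2 [490.6 172.9 158.4] jaw -91.38 tilt [0.003 0.001] F [-0.1  0.4 -0.1] w 0.4 q6 1.71
slide [ 0.05  0.03 -1.11] dr [ 0.081 -0.001 -0.003]
slide [ 0.05  0.16 -2.19] dr [ 0.168 -0.001 -0.003]
slide [ 0.05  0.39 -3.25] dr [ 0.255 -0.001 -0.003]
slide [ 0.05  0.71 -4.29] dr [ 0.343 -0.001 -0.003]
slide [ 0.05  1.12 -5.3 ] dr [ 0.43  -0.001 -0.003]
slide [ 0.05  1.61 -6.26] dr [ 0.517 -0.002 -0.002]
slide [ 0.06  1.95 -6.82] dr [ 0.569 -0.002 -0.002]
slide [ 0.06  2.32 -7.36] dr [ 0.622 -0.002 -0.002]
slide [ 0.06  2.71 -7.88] dr [ 0.674 -0.002 -0.002]
```

```bash
python3 - <<'E'
from h import *
import pickle
d=[cap('wrist'),cap('side')]; pickle.dump(d,open('w2.pkl','wb'))
a=d[0]['pixels'][:300,60:460]; b=cv2.resize(d[1]['pixels'][130:230,150:320],None,fx=2.35,fy=2.35,interpolation=cv2.INTER_CUBIC)
b=cv2.copyMakeBorder(b,0,300-b.shape[0],0,0,cv2.BORDER_CONSTANT) if b.shape[0]<300 else b[:300]
cv2.imwrite('pics/w2.png',cv2.cvtColor(np.hstack([a,b[:,:400]]),cv2.COLOR_RGB2BGR))
E
```

```text
(no output)
```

View pics/w2.png

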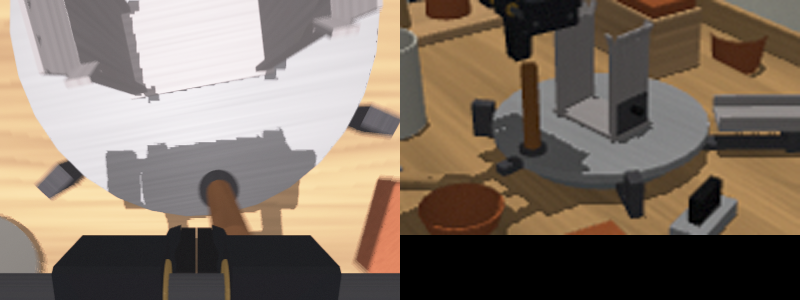

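```bash
python3 - <<'E'
from h import *
import pickle
w,s=pickle.load(open('w2.pkl','rb'))
print(w2p(w,[[490.6,172.9,136]]), w2p(s,[[490.6,172.9,136]]))
print('base',p2w(w,[(278,188)],46),p2w(s,[(150+133/2.35,130+148/2.35)],47),'top',p2w(s,[(150+128/2.35,130+65/2.35)],165))
print('wristrot',cv2.Rodrigues(np.array(w['rvec']))[0].round(3),-cv2.Rodrigues(np.array(w['rvec']))[0].T@w['tvec'])
E
```

```text
[[256.64210357 223.06997132]] [[201.3889568 163.022418 ]]
base [[490.36274507 153.57202864  46.        ]] [[487.77411459 146.68551584  47.        ]] top [[485.49838529 145.02669149 165.        ]]
wristrot [[-0.025 -1.    -0.002]
 [-0.966  0.023  0.256]
 [-0.256  0.008 -0.967]] [555.73760209 171.37484404 311.45151344]
```

```bash
python3 - <<'E'
from h import *
import pickle
w,s=pickle.load(open('w2.pkl','rb')); c=cap('scene')
a=cv2.resize(s['pixels'][90:210,160:270],None,fx=3.6,fy=3.6,interpolation=cv2.INTER_CUBIC)
b=cv2.resize(c['pixels'][90:210,220:330],None,fx=3.6,fy=3.6,interpolation=cv2.INTER_CUBIC)
cv2.imwrite('pics/z2.png',cv2.cvtColor(np.hstack([a,b]),cv2.COLOR_RGB2BGR))
print(w2p(c,[[490.6,172.9,136]]))
E
```

```text
[[280.24391215 151.39521238]]
```

View pics/z2.png

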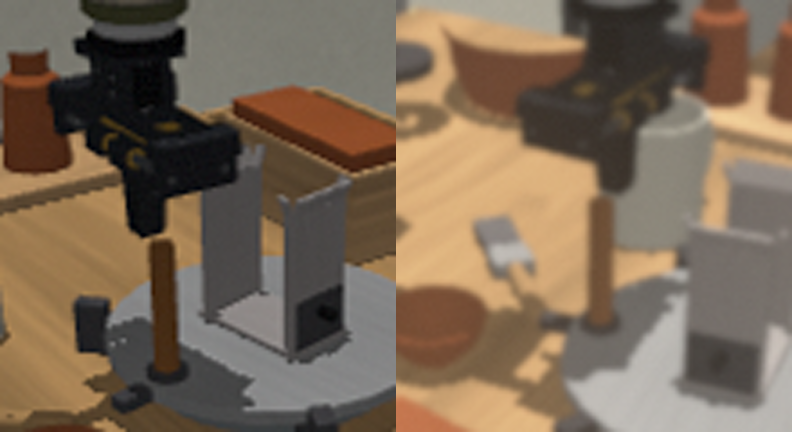

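```bash
cat >> h.py <<'E'
def tri(obs):
    from scipy.optimize import least_squares
    r=least_squares(lambda P:np.concatenate([(w2p(c,[P])[0]-u) for c,u in obs]),[500,150,100.]); return r.x.round(1),r.fun.round(1)
E
python3 - <<'E'
from h import *
import pickle
w,s=pickle.load(open('w2.pkl','rb')); c=cap('scene')
S=lambda u,v:np.array([160+u/3.6,90+v/3.6]); C=lambda u,v:np.array([220+(u-396)/3.6,90+v/3.6])
print('tip',tri([(s,S(150,232)),(c,C(618,190))]))
print('posttop',tri([(s,S(161,241)),(c,C(601,200))]))
print('postbase',tri([(s,S(168,374)),(c,C(601,324))]))
print('z',robot.observe()['tcp_pos'])
# bench points known: none
E
```

```text
tip (array([493.7, 174.6, 163.5]), array([-0.1, -0.4, -0.1,  0.4]))
posttop (array([490.6, 152.4, 163.9]), array([-0.1, -0.2, -0.1,  0.2]))
postbase (array([491.1, 153.6,  41.7]), array([-0.3, -0.6, -0.2,  0.7]))
z [490.6098561  172.68982926 158.24266312]
```

```bash
python3 - <<'E'
from h import *
import pickle
d=pickle.load(open('c0.pkl','rb')); w,s=pickle.load(open('w2.pkl','rb'))
print('open -x tip',tri([(d['side'],np.array((359,239))/1.5625),(d['scene'],np.array((376,222))/1.5625)]))
print('if z=209:',w2p(d['side'],[[481,0,209]])*1.5625,w2p(d['scene'],[[481,0,209]])*1.5625)
print(w2p(w,[[490.6,172.9,z] for z in (136,150,163)]))
E
```

```text
open -x tip (array([ 4.723e+02, -1.000e-01,  2.356e+02]), array([-0.1, -0.2, -0.1,  0.3]))
if z=209: [[363.40827835 252.4705669 ]] [[380.93873173 238.06929735]]
[[256.64210357 223.06997132]
 [256.64915286 231.63758698]
 [256.65675787 240.888431  ]]
```

The fingertips triangulate to about 5 mm above the reported TCP, where the text says 22 mm below. Both outside cameras agree on this in two poses, and it's why the grip passed over the post. I'll correct for it and grip lower, checking contact carefully.

Request:
send_rows --series '[{"slide": [-1.5, 0, 2], "dr": [-0.1, 0, 0], "claw": 6.5}, {"slide": [-1.5, 0.1, 2], "dr": [-0.2, 0, 0], "claw": 6.5}, {"slide": [-1.5, 0.1, 2], "dr": [-0.2, 0, 0], "claw": 6.5}, {"slide": [-1.5, 0.1, 2], "dr": [-0.2, 0, 0], "claw": 6.5}, {"slide": [-1.5, 0.1, 2], "dr": [-0.2, 0, 0], "claw": 6.5}]'

```text
time: 2.9
tcp_pos: [491.1, 152.7, 173.0]
ee_rot: [0.544, 0.453, 0.543, -0.452]
contact_force: [-0.2, -0.8, 0.1]
gripper_width: 38.4
```

Request:
send_rows --series '[{"slide": [0, 0, 0], "dr": [0, 0, 0], "claw": 6.5}, {"slide": [0, 0, 0], "dr": [0, 0, 0], "claw": 6.5}, {"slide": [2, 0, 0], "dr": [0, 0, 0], "claw": 6.5}, {"slide": [4, 0, 0], "dr": [0, 0, 0], "claw": 6.5}, {"slide": [4, 0, 0], "dr": [0, 0, 0], "claw": 0}]'

```text
time: 3.4
tcp_pos: [489.9, 152.7, 131.0]
ee_rot: [0.543, 0.452, 0.544, -0.453]
contact_force: [0.1, -0.8, -0.7]
gripper_width: 59.0
```

Request:
send_rows --series '[{"slide": [0, 0, 0], "dr": [0, 0, 0], "claw": 0}, {"slide": [0, 0, 0], "dr": [0, 0, 0], "claw": 0}, {"slide": [0, 0, 0], "dr": [0, 0, 0], "claw": 0}, {"slide": [0, 0, 0], "dr": [0, 0, 0], "claw": 0}, {"slide": [0, 0, 0], "dr": [0, 0, 0], "claw": 0}]' --grip_force 25

```text
time: 3.9
tcp_pos: [490.1, 152.6, 131.4]
ee_rot: [0.543, 0.452, 0.544, -0.453]
contact_force: [-0.2, -2.2, 2.6]
gripper_width: 21.2
```

```bash
python3 - <<'E'
from h import *
st()
s=robot.observe()['tcp_pos']
a0=np.degrees(np.arctan2(s[1]-171.5,s[0]-615));r=np.hypot(s[1]-171.5,s[0]-615);print(a0,r)
for k in range(4,60,4):
    a=a0-k
    go(615+r*np.cos(np.radians(a)),171.5+r*np.sin(np.radians(a)),s[2],a+90)
E
```

```text
3.9 [490.1 152.6 131.4] jaw -79.55 tilt [-0.002 -0.   ] F [-0.2 -2.2  2.6] w 21.2 q6 1.46
-171.38001890217714 126.29327801149239
slide [ 0.    0.06 -0.88] dr [ 0.102 -0.     0.002]
slide [ 0.    0.18 -1.75] dr [ 0.172 -0.     0.002]
slide [ 0.    0.36 -2.62] dr [ 0.241 -0.     0.002]
slide [ 0.    0.6  -3.46] dr [ 0.311 -0.     0.002]
slide [-0.    0.9  -4.29] dr [0.381 0.    0.002]
slide [-0.    1.26 -5.1 ] dr [0.451 0.    0.002]
slide [-0.    1.67 -5.88] dr [0.521 0.    0.002]
slide [-0.    2.13 -6.63] dr [0.591 0.    0.002]
slide [-0.    2.65 -7.34] dr [0.66  0.    0.002]
slide [-0.    3.21 -8.02] dr [0.73  0.    0.002]
slide [-0.    3.82 -8.66] dr [0.8   0.    0.002]
slide [-0.    4.48 -9.25] dr [0.87  0.    0.002]
slide [-0.01  5.17 -9.79] dr [0.94  0.    0.002]
slide [-1.000e-02  5.900e+00 -1.029e+01] dr [1.009e+00 1.000e-03 2.000e-03]
```

Gripped: 21.2 mm is the post's width. Now the swing clockwise.

Request:
send_rows --series '[{"slide": [0, 0.05, -0.6], "dr": [0.06, 0, 0], "claw": 0}, {"slide": [0, 0.15, -1.4], "dr": [0.13, 0, 0], "claw": 0}, {"slide": [0, 0.3, -2.3], "dr": [0.2, 0, 0], "claw": 0}, {"slide": [0, 0.55, -3.3], "dr": [0.29, 0, 0], "claw": 0}, {"slide": [0, 0.9, -4.3], "dr": [0.38, 0, 0], "claw": 0}]'

```text
time: 4.4
tcp_pos: [491.1, 196.5, 131.4]
ee_rot: [-0.447, -0.547, -0.448, 0.548]
contact_force: [0.9, -1.6, -1.4]
gripper_width: 21.3
```

```bash
python3 - <<'E'
from h import *
st()
s=robot.observe()['tcp_pos']
a0=np.degrees(np.arctan2(s[1]-171.5,s[0]-615));r=np.hypot(s[1]-171.5,s[0]-615);print(a0,r)
for k in range(4,36,4):
    a=a0-k
    go(615+125.5*np.cos(np.radians(a)),171.5+125.5*np.sin(np.radians(a)),s[2],a+90)
E
```

```text
4.4 [491.1 196.5 131.4] jaw -101.5 tilt [-0.002 -0.001] F [ 0.9 -1.6 -1.4] w 21.3 q6 1.93
168.58550430553674 126.41544527334007
slide [-0.    0.12 -0.88] dr [0.068 0.001 0.002]
slide [-0.    0.21 -1.75] dr [0.138 0.001 0.002]
slide [-0.    0.36 -2.61] dr [0.208 0.001 0.002]
slide [-0.01  0.57 -3.46] dr [0.278 0.001 0.002]
slide [-0.01  0.84 -4.29] dr [0.348 0.001 0.001]
slide [-0.01  1.17 -5.11] dr [0.417 0.002 0.001]
slide [-0.01  1.55 -5.89] dr [0.487 0.002 0.001]
slide [-0.01  1.99 -6.65] dr [0.557 0.002 0.001]
```

Request:
send_rows --series '[{"slide": [0, 0.1, -0.9], "dr": [0.07, 0, 0], "claw": 0}, {"slide": [0, 0.2, -1.75], "dr": [0.14, 0, 0], "claw": 0}, {"slide": [0, 0.36, -2.6], "dr": [0.21, 0, 0], "claw": 0}, {"slide": [0, 0.57, -3.45], "dr": [0.28, 0, 0], "claw": 0}, {"slide": [0, 0.84, -4.3], "dr": [0.35, 0, 0], "claw": 0}]'

```text
time: 4.9
tcp_pos: [507.3, 237.5, 131.4]
ee_rot: [-0.344, -0.616, -0.345, 0.619]
contact_force: [-1.8, -0.7, 0.5]
gripper_width: 21.6
```

```bash
python3 - <<'E'
from h import *
st()
s=robot.observe()['tcp_pos']
a0=np.degrees(np.arctan2(s[1]-171.5,s[0]-615));r=np.hypot(s[1]-171.5,s[0]-615);print(a0,r)
for k in range(2,14,2):
    a=a0-k
    go(615+125.5*np.cos(np.radians(a)),171.5+125.5*np.sin(np.radians(a)),s[2],a+90)
E
```

```text
4.9 [507.3 237.5 131.4] jaw -121.66 tilt [-0.004 -0.001] F [-1.8 -0.7  0.5] w 21.6 q6 2.35
148.5199907713928 126.30481349524612
slide [-0.    0.09 -0.44] dr [0.032 0.003 0.002]
slide [-0.    0.11 -0.88] dr [0.067 0.003 0.002]
slide [-0.    0.15 -1.31] dr [0.102 0.003 0.002]
slide [-0.01  0.2  -1.75] dr [0.136 0.003 0.002]
slide [-0.01  0.26 -2.18] dr [0.171 0.003 0.002]
slide [-0.01  0.35 -2.61] dr [0.206 0.003 0.002]
```

Request:
send_rows --series '[{"slide": [0, 0.05, -0.4], "dr": [0.03, 0, 0], "claw": 0}, {"slide": [0, 0.1, -0.8], "dr": [0.05, 0, 0], "claw": 0}, {"slide": [0, 0.12, -1.1], "dr": [0.05, 0, 0], "claw": 0}, {"slide": [0, 0.15, -1.4], "dr": [0.05, 0, 0], "claw": 0}, {"slide": [0, 0.15, -1.4], "dr": [0.05, 0, 0], "claw": 0}]'

```text
time: 5.4
tcp_pos: [511.4, 243.5, 131.0]
ee_rot: [-0.33, -0.618, -0.328, 0.634]
contact_force: [-29.5, -32.7, 19.5]
gripper_width: 21.0
```

At the stop: it moved only 7 mm of the 14 commanded, and the force jumped. Relax, open, lift.

Request:
send_rows --series '[{"slide": [0, 0, 0], "dr": [0, 0, 0], "claw": 4.5}, {"slide": [0, 0, 0], "dr": [0, 0, 0], "claw": 4.5}, {"slide": [0, 0, 0], "dr": [0, 0, 0], "claw": 4.5}, {"slide": [-4, 0, 0], "dr": [0, 0, 0], "claw": 4.5}, {"slide": [-9, 0, 0], "dr": [0, 0, 0], "claw": 8.8}]'

```text
time: 5.9
tcp_pos: [512.4, 244.8, 220.5]
ee_rot: [-0.33, -0.616, -0.329, 0.635]
contact_force: [0.8, -0.5, 0.9]
gripper_width: 51.0
```

```bash
python3 - <<'E'
from h import *
st(); go(520,175,330,-90)
E
```

```text
5.9 [512.4 244.8 220.5] jaw -124.47 tilt [-0.022 -0.014] F [ 0.8 -0.5  0.9] w 51.0 q6 2.42
slide [-10.87   4.47   5.59] dr [-0.602  0.02   0.017]
```

```bash
python3 - <<'E'
from h import *
go(565,100,280,-80); 
E
```

```text
slide [-5.86 12.47  9.1 ] dr [-0.776  0.019  0.019]
```

Request:
send_rows --series '[{"slide": [-4, 3, 2], "dr": [-0.15, 0, 0], "claw": 8.8}, {"slide": [-5.8, 12.5, 9.1], "dr": [-0.78, 0.02, 0.02], "claw": 8.8}, {"slide": [-5.8, 12.5, 9.1], "dr": [-0.78, 0.02, 0.02], "claw": 8.8}, {"slide": [-5.8, 12.5, 9.1], "dr": [-0.78, 0.02, 0.02], "claw": 8.8}, {"slide": [-5.8, 12.5, 9.1], "dr": [-0.78, 0.02, 0.02], "claw": 8.8}]'

```text
time: 6.4
tcp_pos: [566.7, 96.8, 279.9]
ee_rot: [0.532, 0.467, 0.531, -0.467]
contact_force: [-0.4, 0.6, -0.9]
gripper_width: 87.6
```

Request:
send_rows --series '[{"slide": [0, 0, 0], "dr": [-0.75, 0, 0], "claw": 8.8}, {"slide": [0, 0, 0], "dr": [-0.75, 0, 0], "claw": 8.8}, {"slide": [0, 0, 0], "dr": [-0.75, 0, 0], "claw": 8.8}, {"slide": [0, 0, 0], "dr": [-0.75, 0, 0], "claw": 8.8}, {"slide": [0, 0, 0], "dr": [-0.75, 0, 0], "claw": 8.8}]'

```text
time: 6.9
tcp_pos: [567.0, 97.1, 279.9]
ee_rot: [0.667, 0.238, 0.665, -0.238]
contact_force: [0.0, 0.4, 0.0]
gripper_width: 87.9
```

```bash
python3 - <<'E'
from h import *
import pickle
st(); c=cap('wrist'); pickle.dump(c,open('w3.pkl','wb'))
cv2.imwrite('pics/w3.png',cv2.cvtColor(cv2.resize(c['pixels'],None,fx=1.56,fy=1.56,interpolation=cv2.INTER_CUBIC),cv2.COLOR_RGB2BGR))
E
```

```text
6.9 [567.   97.1 279.9] jaw -39.4 tilt [ 0.002 -0.001] F [0.  0.4 0. ] w 87.9 q6 0.65
```

View pics/w3.png

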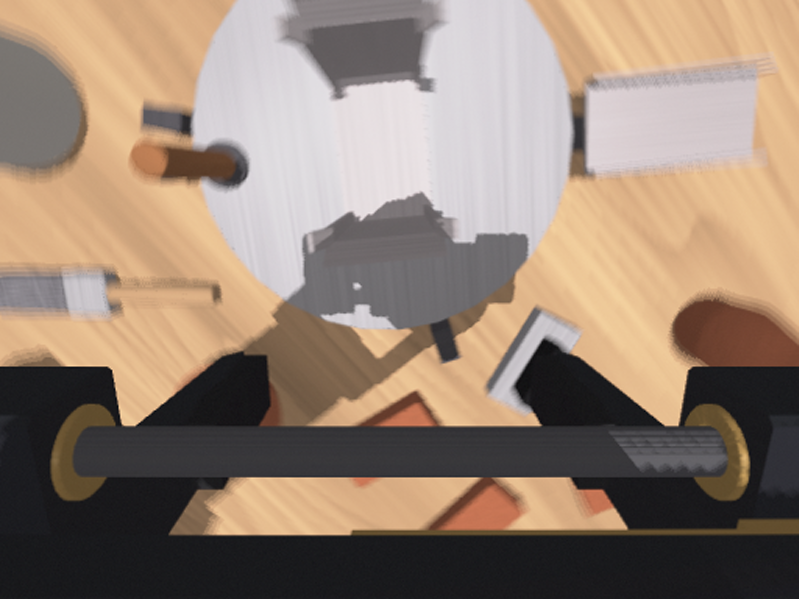

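```bash
python3 - <<'E'
from h import *
import pickle
from scipy.optimize import least_squares
c=pickle.load(open('w3.pkl','rb')); f=1.5625
P=p2w(c,np.array([(193,130),(571,130),(205,200),(565,195),(250,275),(400,328),(340,320)])/f,44)[:,:2]
r=least_squares(lambda q:np.hypot(*(P-q[:2]).T)-150,[613,168]);ax=r.x;print(ax,r.fun.round(1))
q=p2w(c,[np.array((230,163))/f],50)[0]; t=p2w(c,[np.array((150,158))/f],165)[0]
for u in(q,t): print('post',u.round(1),np.hypot(*(u[:2]-ax)),np.degrees(np.arctan2(*(u[:2]-ax)[::-1])))
k=p2w(c,np.array([(338,92),(428,85)])/f,52)[:,:2]; print('back floor corners',k.round(1),np.linalg.norm(k[1]-k[0]),np.degrees(np.arctan2(*(k[1]-k[0])[::-1])))
# top lead-in corners of plates at z 193: back (287,35),(437,18); front (310,240),(447,222)
k=p2w(c,np.array([(283,37),(440,20),(310,238),(450,222)])/f,193)[:,:2]; print(k.round(1), k.mean(0))
E
```

```text
[613.07298984 175.10592832] [-2.3 -2.9 -0.6  1.1  2.3  0.4 -2.5]
post [513.2 240.4  50. ] 119.35487014702983 146.82594219223
post [510.  242.3 165. ] 123.07504647448074 146.90038964573023
back floor corners [[611.8 225. ]
 [666.7 186.1]] 67.29530874724335 -35.32088947517837
[[606.5 230.2]
 [666.3 190. ]
 [554.2 154.2]
 [613.9 115.4]] [610.21198453 172.43749542]
```

```bash
python3 - <<'E'
from h import *
from scipy.optimize import least_squares
P=np.array([(490.1,152.6),(491.1,196.5),(507.3,237.5),(512.,244.2)])
r=least_squares(lambda q:np.hypot(*(P-q).T)-125,[613,172]);print(r.x,r.fun.round(2)); print(np.degrees(np.arctan2(*(P[3]-r.x)[::-1])))
go(370,-120,210,-90)
E
```

```text
[613.62278924 171.59015799] [-0.03  0.03  0.09 -0.1 ]
144.45405918938542
slide [  6.96 -29.28  -1.68] dr [ 0.891  0.002 -0.002]
```

Request:
send_rows --series '[{"slide": [4, -16, -0.9], "dr": [0.5, 0, 0], "claw": 8.8}, {"slide": [5, -20, -1.2], "dr": [0.7, 0, 0], "claw": 8.8}, {"slide": [7, -29.3, -1.7], "dr": [0.89, 0, 0], "claw": 8.8}, {"slide": [7, -29.3, -1.7], "dr": [0.89, 0, 0], "claw": 8.8}, {"slide": [7, -29.3, -1.7], "dr": [0.89, 0, 0], "claw": 8.8}]'

```text
time: 7.45
tcp_pos: [402.2, -83.9, 221.0]
ee_rot: [0.53, 0.47, 0.527, -0.469]
contact_force: [0.6, -0.2, 0.7]
gripper_width: 88.2
```

```bash
python3 - <<'E'
from h import *
st();go(370,-120,210,-90)
E
```

```text
7.45 [402.2 -83.9 221. ] jaw -83.23 tilt [ 0.004 -0.001] F [ 0.6 -0.2  0.7] w 88.2 q6 0.96
slide [ 1.1  -3.62  3.2 ] dr [ 0.118  0.001 -0.003]
```

Request:
send_rows --series '[{"slide": [1.1, -3.6, 3.2], "dr": [0.12, 0, 0], "claw": 8.8}, {"slide": [1.1, -3.6, 3.2], "dr": [0.12, 0, 0], "claw": 8.8}, {"slide": [1.1, -3.6, 3.2], "dr": [0.12, 0, 0], "claw": 8.8}, {"slide": [1.1, -3.6, 3.2], "dr": [0.12, 0, 0], "claw": 8.8}, {"slide": [1.1, -3.6, 3.2], "dr": [0.12, 0, 0], "claw": 8.8}]'

```text
time: 7.95
tcp_pos: [371.1, -119.1, 210.2]
ee_rot: [0.502, 0.501, 0.499, -0.499]
contact_force: [0.5, 0.5, 0.8]
gripper_width: 87.8
```

```bash
python3 - <<'E'
from h import *
import pickle
st(); c=cap('wrist'); pickle.dump(c,open('w4.pkl','wb'))
cv2.imwrite('pics/w4.png',cv2.cvtColor(cv2.resize(c['pixels'],None,fx=1.5625,fy=1.5625,interpolation=cv2.INTER_CUBIC),cv2.COLOR_RGB2BGR))
E
```

```text
7.95 [ 371.1 -119.1  210.2] jaw -89.98 tilt [ 0.004 -0.001] F [0.5 0.5 0.8] w 87.8 q6 0.96
```

View pics/w4.png

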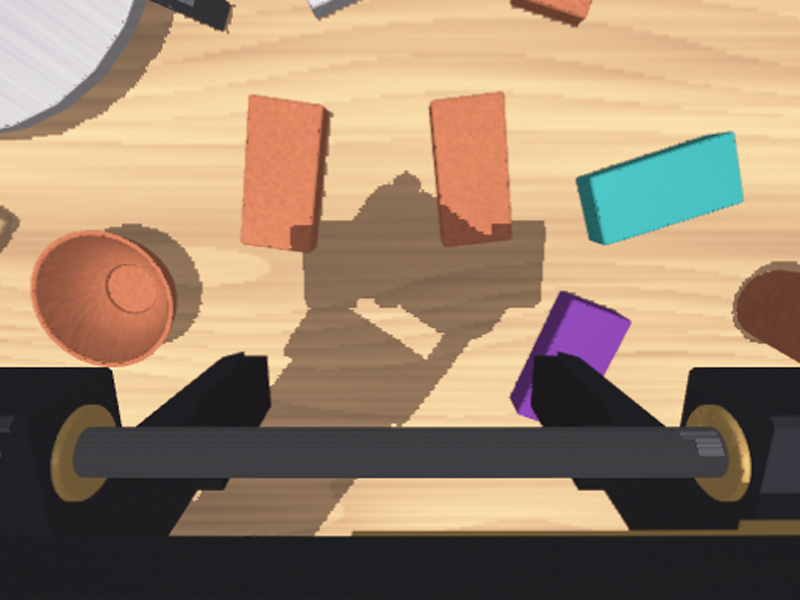

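```bash
python3 - <<'E'
from h import *
import pickle
c=pickle.load(open('w4.pkl','rb')); f=1.5625
for n,p in (('A',[(249,95),(325,106),(313,251),(242,243)]),('B',[(430,100),(504,93),(511,238),(443,246)])):
    for t in (18,24,30,36):
        k=p2w(c,np.array(p)/f,t)[:,:2]
        l=[np.linalg.norm(k[i]-k[(i+1)%4]).round(1) for i in range(4)]; v=k[0]+k[1]-k[2]-k[3]
        print(n,t,k.mean(0).round(1),l,np.degrees(np.arctan2(v[1],v[0])).round(1))
E
```

```text
A 18 [437.4 -35.6] [np.float64(51.8), np.float64(100.3), np.float64(52.1), np.float64(101.4)] -7.4
A 24 [437.3 -37. ] [np.float64(50.9), np.float64(98.5), np.float64(51.2), np.float64(99.7)] -7.4
A 30 [437.3 -38.5] [np.float64(50.0), np.float64(96.8), np.float64(50.3), np.float64(97.9)] -7.4
A 36 [437.3 -39.9] [np.float64(49.1), np.float64(95.0), np.float64(49.3), np.float64(96.1)] -7.4
B 18 [ 440.4 -169.7] [np.float64(50.3), np.float64(98.7), np.float64(49.9), np.float64(100.2)] 6.2
B 24 [ 440.3 -168.9] [np.float64(49.4), np.float64(97.0), np.float64(49.0), np.float64(98.4)] 6.2
B 30 [ 440.3 -168. ] [np.float64(48.6), np.float64(95.3), np.float64(48.1), np.float64(96.7)] 6.2
B 36 [ 440.2 -167.1] [np.float64(47.7), np.float64(93.6), np.float64(47.3), np.float64(95.0)] 6.2
```

Request:
send_rows --series '[{"slide": [8, 6.6, -8.1], "dr": [0.13, 0, 0], "claw": 8.8}, {"slide": [8, 6.6, -8.1], "dr": [0.13, 0, 0], "claw": 8.8}, {"slide": [12, 6.6, -8.1], "dr": [0.13, 0, 0], "claw": 8.8}, {"slide": [15, 6.6, -8.1], "dr": [0.13, 0, 0], "claw": 8.8}, {"slide": [15, 6.6, -8.1], "dr": [0.13, 0, 0], "claw": 8.8}]'

```text
time: 8.5
tcp_pos: [435.2, -35.8, 56.0]
ee_rot: [-0.465, -0.53, -0.469, 0.532]
contact_force: [-0.1, -0.3, 0.6]
gripper_width: 87.8
```

```bash
python3 - <<'E'
from h import *
st();go(437.3,-38,10,-97.4)
c=cap('side'); cv2.imwrite('pics/s5.png',cv2.cvtColor(cv2.resize(c['pixels'][150:290,160:360],None,fx=4,fy=4,interpolation=cv2.INTER_CUBIC),cv2.COLOR_RGB2BGR))
E
```

```text
8.5 [435.2 -35.8  56. ] jaw -97.25 tilt [-0.006  0.002] F [-0.1 -0.3  0.6] w 87.8 q6 1.35
slide [4.6  0.26 0.19] dr [ 0.003 -0.002  0.006]
```

View pics/s5.png

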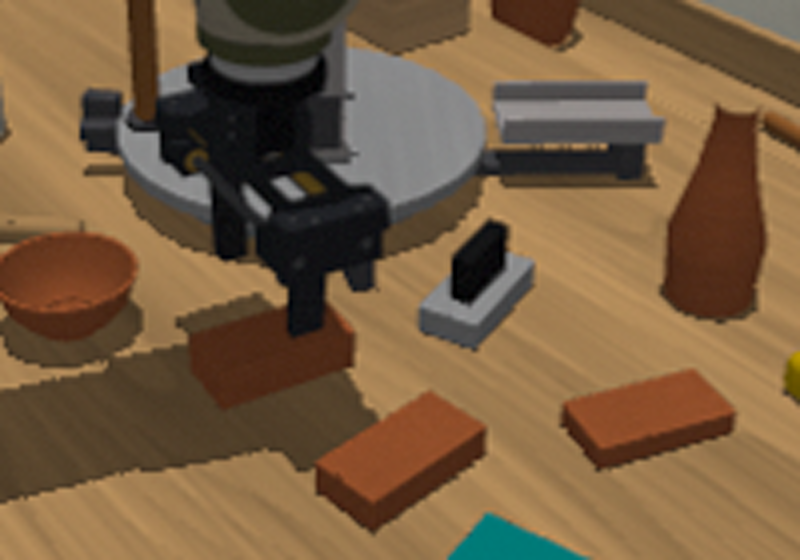

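Request:
send_rows --series '[{"slide": [2, 0.25, 0.2], "dr": [0, 0, 0], "claw": 8.8}, {"slide": [3.5, 0.25, 0.2], "dr": [0, 0, 0], "claw": 8.8}, {"slide": [4.2, 0.25, 0.2], "dr": [0, 0, 0], "claw": 8.8}, {"slide": [4.6, 0.25, 0.2], "dr": [0, 0, 0], "claw": 8.8}, {"slide": [4.6, 0.25, 0.2], "dr": [0, 0, 0], "claw": 8.8}]'

```text
time: 9.05
tcp_pos: [439.5, -39.7, 14.2]
ee_rot: [0.467, 0.531, 0.467, -0.531]
contact_force: [-0.0, 0.2, -0.5]
gripper_width: 87.8
```

Request:
send_rows --series '[{"slide": [0.6, -0.2, 0], "dr": [0, 0, 0], "claw": 8.8}, {"slide": [0.6, -0.2, 0], "dr": [0, 0, 0], "claw": 3}, {"slide": [0.6, -0.2, 0], "dr": [0, 0, 0], "claw": 3}, {"slide": [0.6, -0.2, 0], "dr": [0, 0, 0], "claw": 3}, {"slide": [0.6, -0.2, 0], "dr": [0, 0, 0], "claw": 3}]' --grip_force 25

```text
time: 9.55
tcp_pos: [437.6, -39.5, 8.3]
ee_rot: [0.467, 0.531, 0.467, -0.531]
contact_force: [-1.5, 0.4, -0.1]
gripper_width: 58.5
```

Request:
send_rows --series '[{"slide": [0, 0, 0], "dr": [0, 0, 0], "claw": 3}, {"slide": [0, 0, 0], "dr": [0, 0, 0], "claw": 3}, {"slide": [0, 0, 0], "dr": [0, 0, 0], "claw": 3}, {"slide": [-4, 0, 0], "dr": [0, 0, 0], "claw": 3}, {"slide": [-8, 0, 0], "dr": [0, 0, 0], "claw": 3}]'

```text
time: 10.05
tcp_pos: [436.6, -39.2, 88.5]
ee_rot: [-0.466, -0.53, -0.468, 0.531]
contact_force: [0.7, 0.3, -2.7]
gripper_width: 49.5
```

```bash
python3 - <<'E'
from h import *
st();go(560,90,235,-67);go(613.6,171.6,235,-35.3)
E
```

```text
10.05 [436.6 -39.2  88.5] jaw -97.3 tilt [-0.002  0.001] F [ 0.7  0.3 -2.7] w 49.5 q6 1.34
slide [-14.67  10.57 -14.39] dr [-0.529 -0.001  0.002]
slide [-14.67  14.85 -23.16] dr [-1.082 -0.002  0.002]
```

Request:
send_rows --series '[{"slide": [-5, 0, 0], "dr": [-0.05, 0, 0], "claw": 3}, {"slide": [-10, 2, -3], "dr": [-0.15, 0, 0], "claw": 3}, {"slide": [-14.7, 5, -7], "dr": [-0.3, 0, 0], "claw": 3}, {"slide": [-14.7, 8.5, -11], "dr": [-0.42, 0, 0], "claw": 3}, {"slide": [-14.7, 10.6, -14.4], "dr": [-0.53, 0, 0], "claw": 3}]'

```text
time: 10.55
tcp_pos: [550.6, 78.8, 235.3]
ee_rot: [0.591, 0.389, 0.59, -0.389]
contact_force: [0.6, -1.1, -2.2]
gripper_width: 49.8
```

```bash
python3 - <<'E'
from h import *
st();go(613.6,171.6,230,-35.3)
E
```

```text
10.55 [550.6  78.8 235.3] jaw -66.71 tilt [0.001 0.   ] F [ 0.6 -1.1 -2.2] w 49.8 q6 1.1
slide [ 0.54  9.45 -6.04] dr [-0.548  0.    -0.001]
```

Request:
send_rows --series '[{"slide": [0.3, 3, -2], "dr": [-0.15, 0, 0], "claw": 3}, {"slide": [0.5, 6, -4], "dr": [-0.3, 0, 0], "claw": 3}, {"slide": [0.5, 9.45, -6], "dr": [-0.45, 0, 0], "claw": 3}, {"slide": [0.5, 9.45, -6], "dr": [-0.55, 0, 0], "claw": 3}, {"slide": [0.5, 9.45, -6], "dr": [-0.55, 0, 0], "claw": 3}]'

```text
time: 11.05
tcp_pos: [613.6, 171.8, 229.0]
ee_rot: [0.674, 0.213, 0.675, -0.213]
contact_force: [0.6, 1.2, -2.3]
gripper_width: 49.9
```

```bash
python3 - <<'E'
from h import *
import pickle
st();go(613.6,171.6,220,-35.3)
d=[cap(n) for n in ('side','scene')]; pickle.dump(d,open('w6.pkl','wb'))
P=[]
ax=np.array([613.6,171.6]);a=np.radians(-35.3);ex=np.array([np.cos(a),np.sin(a)]);ey=np.array([-ex[1],ex[0]])
ims=[]
for c in d:
    im=c['pixels'].copy()
    u=w2p(c,[[*ax,175]])[0].astype(int)
    x0,y0=u[0]-55,u[1]-90
    big=cv2.resize(im[y0:y0+130,x0:x0+110],None,fx=3.6,fy=3.6,interpolation=cv2.INTER_CUBIC)
    ims.append(big)
cv2.imwrite('pics/m6.png',cv2.cvtColor(np.hstack(ims),cv2.COLOR_RGB2BGR))
E
```

```text
11.05 [613.6 171.8 229. ] jaw -35.09 tilt [-0.001 -0.   ] F [ 0.6  1.2 -2.3] w 49.9 q6 0.7
slide [ 0.9  -0.02  0.02] dr [ 0.004 -0.001  0.001]
```

View pics/m6.png

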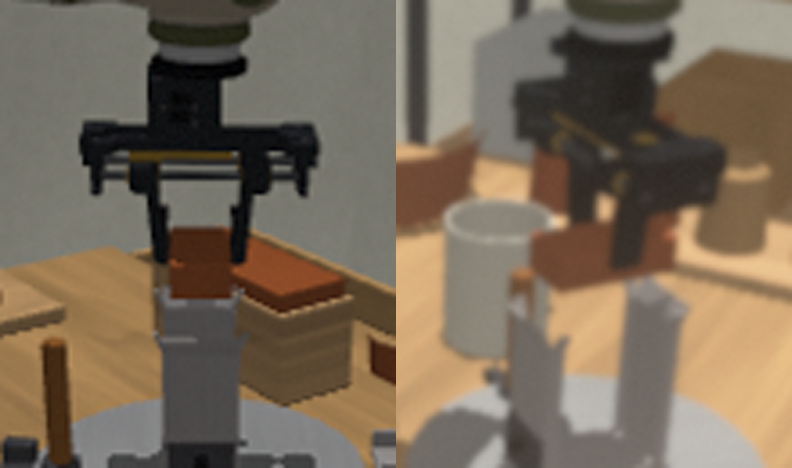

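Request:
send_rows --series '[{"slide": [1.5, 0, 0], "dr": [0, 0, 0], "claw": 3}, {"slide": [3, 0, 0], "dr": [0, 0, 0], "claw": 3}, {"slide": [4, 0, 0], "dr": [0, 0, 0], "claw": 3}, {"slide": [5, 0, 0], "dr": [0, 0, 0], "claw": 3}, {"slide": [5.5, 0, 0], "dr": [0, 0, 0], "claw": 3}]'

```text
time: 11.65
tcp_pos: [613.2, 170.5, 174.3]
ee_rot: [0.673, 0.215, 0.674, -0.215]
contact_force: [1.0, -0.3, -3.0]
gripper_width: 49.8
```

Request:
send_rows --series '[{"slide": [2, 0.1, 0], "dr": [0, 0, 0], "claw": 3}, {"slide": [4, 0.1, 0], "dr": [0, 0, 0], "claw": 3}, {"slide": [6, 0.1, 0], "dr": [0, 0, 0], "claw": 3}, {"slide": [7.5, 0.1, 0], "dr": [0, 0, 0], "claw": 3}, {"slide": [8.5, 0.1, 0], "dr": [0, 0, 0], "claw": 3}]'

```text
time: 12.15
tcp_pos: [613.5, 171.2, 88.4]
ee_rot: [0.673, 0.215, 0.674, -0.216]
contact_force: [-0.3, 0.3, -2.1]
gripper_width: 49.8
```

Request:
send_rows --series '[{"slide": [1.2, 0, 0], "dr": [0, 0, 0], "claw": 3}, {"slide": [2, 0, 0], "dr": [0, 0, 0], "claw": 3}, {"slide": [2.6, 0, 0], "dr": [0, 0, 0], "claw": 3}, {"slide": [2.6, 0, 0], "dr": [0, 0, 0], "claw": 3}, {"slide": [2.6, 0, 0], "dr": [0, 0, 0], "claw": 3}]'

```text
time: 12.65
tcp_pos: [613.7, 171.2, 62.8]
ee_rot: [0.673, 0.215, 0.674, -0.216]
contact_force: [1.0, 0.2, -3.1]
gripper_width: 49.9
```

Request:
send_rows --series '[{"slide": [0, 0, 0], "dr": [0, 0, 0], "claw": 7}, {"slide": [0, 0, 0], "dr": [0, 0, 0], "claw": 7}, {"slide": [0, 0, 0], "dr": [0, 0, 0], "claw": 7}, {"slide": [-3, 0, 0], "dr": [0, 0, 0], "claw": 7}, {"slide": [-8, 0, 0], "dr": [0, 0, 0], "claw": 7}]'

```text
time: 13.15
tcp_pos: [612.4, 171.0, 141.1]
ee_rot: [0.671, 0.215, 0.676, -0.217]
contact_force: [0.3, 0.6, 0.4]
gripper_width: 70.2
```

Request:
send_rows --series '[{"slide": [-5, 0, 0], "dr": [0, 0, 0], "claw": 8.8}, {"slide": [-9, 0, 0], "dr": [0, 0, 0], "claw": 8.8}, {"slide": [-9, 0, 0], "dr": [0, 0, 0], "claw": 8.8}, {"slide": [-9, -5, 3], "dr": [0.1, 0, 0], "claw": 8.8}, {"slide": [-9, -10, 6], "dr": [0.25, 0, 0], "claw": 8.8}]'

```text
time: 13.65
tcp_pos: [604.5, 71.0, 230.5]
ee_rot: [0.639, 0.297, 0.643, -0.3]
contact_force: [-0.6, -0.5, -0.8]
gripper_width: 88.3
```

```bash
python3 - <<'E'
from h import *
st();go(440.3,-168.9,150,-83.8);go(440.3,-168.9,80,-83.8)
E
```

```text
13.65 [604.5  71.  230.5] jaw -49.94 tilt [-0.008 -0.001] F [-0.6 -0.5 -0.8] w 88.3 q6 0.8
slide [  8.19 -27.96   7.83] dr [ 0.591 -0.002  0.007]
slide [ 15.19 -27.92   7.86] dr [ 0.591 -0.002  0.007]
```

Slab A placed without side force. Now to B, but a slab or the weight may have been knocked meanwhile, so I'll check B's location by wrist projection while hovering.

Request:
send_rows --series '[{"slide": [2, -7, 2], "dr": [0.15, 0, 0], "claw": 8.8}, {"slide": [4, -14, 4], "dr": [0.3, 0, 0], "claw": 8.8}, {"slide": [8.2, -28, 7.8], "dr": [0.59, 0, 0], "claw": 8.8}, {"slide": [8.2, -28, 7.8], "dr": [0.59, 0, 0], "claw": 8.8}, {"slide": [8.2, -28, 7.8], "dr": [0.59, 0, 0], "claw": 8.8}]'

```text
time: 14.15
tcp_pos: [467.1, -128.3, 163.3]
ee_rot: [0.524, 0.471, 0.527, -0.475]
contact_force: [0.7, -0.4, 0.4]
gripper_width: 88.3
```

```bash
cat >> h.py <<'E'
def blobs(c,y1=384,zt=24):
    """terracotta blobs: minAreaRect projected at top height zt -> world centre"""
    h=cv2.cvtColor(c['pixels'],cv2.COLOR_RGB2HSV); m=((h[...,0]<14)&(h[...,1]>120)&(h[...,2]>50)).astype(np.uint8); m[y1:]=0
    m=cv2.morphologyEx(m,cv2.MORPH_OPEN,np.ones((3,3)))
    n,l,s,_=cv2.connectedComponentsWithStats(m)
    for i in range(1,n):
        if s[i,4]<150: continue
        p=np.argwhere(l==i)[:,::-1]; w=p2w(c,p,zt)[:,:2].astype(np.float32)
        r=cv2.minAreaRect(w); print('px',p.mean(0).round(),'world',np.round(r[0],1),'size',np.round(r[1],1),'ang',round(r[2],1))
E
python3 - <<'E'
from h import *
st(); go(440.3,-168.9,12,-83.8)
for n in ('side','scene'): print(n);blobs(cap(n),zt=10)
E
```

```text
14.15 [ 467.1 -128.3  163.3] jaw -83.97 tilt [-0.008 -0.001] F [ 0.7 -0.4  0.4] w 88.3 q6 0.96
slide [15.15 -2.98  3.76] dr [-0.003 -0.     0.008]
side
px [169. 122.] world [758.9 924. ] size [486.   79.3] ang 63.9
px [115. 133.] world [490.6 933.1] size [470.4  82.8] ang 73.1
px [237. 121.] world [1006.9  713.9] size [221.3 103.2] ang 59.8
px [ 90. 139.] world [371.9 919.8] size [454.6  70.6] ang 76.9
px [294. 153.] world [973. 271.] size [133.6  87.4] ang 46.9
px [  7. 174.] world [ 38.1 728.9] size [96.4 46.1] ang 82.3
px [339. 206.] world [832.1 -83.3] size [318.6  69.8] ang 38.9
px [176. 220.] world [364.8 123. ] size [131.4 103.1] ang 53.6
px [321. 254.] world [ 590.7 -232.3] size [ 65.9 110. ] ang 74.3
px [259. 264.] world [ 441.6 -167.8] size [118.4  67.7] ang 6.7
px [491. 353.] world [ 652.6 -630.4] size [268.5  76.2] ang 9.1
px [304. 343.] world [ 368.6 -397.3] size [135.6  77.4] ang 47.4
scene
px [134.  60.] world [-1294.5  1092. ] size [193.7 722.8] ang 51.6
px [47. 85.] world [-1325.7   421.3] size [213.9 763.8] ang 66.5
px [  9. 104.] world [-1234.2   136.7] size [101.2 577.8] ang 65.9
px [309. 104.] world [231.5 906.6] size [ 76.6 409.4] ang 26.7
px [334. 108.] world [354.9 929.4] size [ 80.5 439.7] ang 21.6
px [259. 112.] world [ 81.7 672.9] size [236.6 251.5] ang 30.3
px [385. 120.] world [617.8 903.6] size [ 78.6 396.7] ang 13.0
px [423. 157.] world [837.9 631.9] size [111.9 305.8] ang 0.2
px [230. 180.] world [328.2 122. ] size [102.9 130.4] ang 6.3
px [320. 180.] world [580.1 274.1] size [93.4 60. ] ang 53.7
px [472. 229.] world [1045.1  267.8] size [94.2 88.1] ang 88.2
px [197. 241.] world [ 436.7 -165.7] size [116.   70.5] ang 4.4
px [305. 273.] world [ 721.9 -102.6] size [ 71.1 181.5] ang 29.0
px [ 90. 275.] world [ 294.7 -402.5] size [ 76.6 165.1] ang 61.2
px [230. 281.] world [ 591.9 -227.9] size [ 55.  110.4] ang 74.0
px [ 13. 369.] world [ 373.  -641.4] size [ 43.9 143. ] ang 90.0
```

Request:
send_rows --series '[{"slide": [5, -3, 3.8], "dr": [0, 0, 0.01], "claw": 8.8}, {"slide": [9, -3, 3.8], "dr": [0, 0, 0.01], "claw": 8.8}, {"slide": [11, -3, 3.8], "dr": [0, 0, 0.01], "claw": 8.8}, {"slide": [11, -3, 3.8], "dr": [0, 0, 0.01], "claw": 8.8}, {"slide": [11, -3, 3.8], "dr": [0, 0, 0.01], "claw": 8.8}]'

```text
time: 14.75
tcp_pos: [439.1, -170.7, 53.3]
ee_rot: [0.525, 0.473, 0.526, -0.473]
contact_force: [-0.7, 0.5, 0.3]
gripper_width: 88.0
```

```bash
python3 - <<'E'
from h import *
st();go(440.3,-168.9,7,-83.8)
E
```

```text
14.75 [ 439.1 -170.7   53.3] jaw -84.02 tilt [-0.001  0.001] F [-0.7  0.5  0.3] w 88.0 q6 0.85
slide [ 4.63  0.14 -0.16] dr [-0.004 -0.001  0.001]
```

Request:
send_rows --series '[{"slide": [2, 0.1, -0.2], "dr": [0, 0, 0], "claw": 8.8}, {"slide": [3.8, 0.1, -0.2], "dr": [0, 0, 0], "claw": 8.8}, {"slide": [4.6, 0.1, -0.2], "dr": [0, 0, 0], "claw": 8.8}, {"slide": [4.6, 0.1, -0.2], "dr": [0, 0, 0], "claw": 3}, {"slide": [4.6, 0.1, -0.2], "dr": [0, 0, 0], "claw": 3}]'

```text
time: 15.25
tcp_pos: [440.7, -168.8, 8.5]
ee_rot: [0.526, 0.473, 0.525, -0.473]
contact_force: [0.2, -0.9, 0.2]
gripper_width: 73.9
```

Request:
send_rows --series '[{"slide": [0, 0, 0], "dr": [0, 0, 0], "claw": 3}, {"slide": [0, 0, 0], "dr": [0, 0, 0], "claw": 3}, {"slide": [0, 0, 0], "dr": [0, 0, 0], "claw": 3}, {"slide": [0, 0, 0], "dr": [0, 0, 0], "claw": 3}, {"slide": [0, 0, 0], "dr": [0, 0, 0], "claw": 3}]'

```text
time: 15.75
tcp_pos: [440.9, -169.0, 9.0]
ee_rot: [0.526, 0.473, 0.525, -0.473]
contact_force: [-1.3, 1.6, 5.9]
gripper_width: 50.0
```

Request:
send_rows --series '[{"slide": [-4, 0, 0], "dr": [0, 0, 0], "claw": 3}, {"slide": [-8, 0, 0], "dr": [0, 0, 0], "claw": 3}, {"slide": [-13, 0, 0], "dr": [0, 0, 0], "claw": 3}, {"slide": [-18, 0, 0], "dr": [0, 0, 0], "claw": 3}, {"slide": [-22.5, 0, 0], "dr": [0, 0, 0], "claw": 3}]'

```text
time: 16.25
tcp_pos: [440.2, -168.6, 236.1]
ee_rot: [0.526, 0.473, 0.525, -0.473]
contact_force: [0.3, -0.9, -2.6]
gripper_width: 49.6
```

```bash
python3 - <<'E'
from h import *
st();go(540,60,232,-55);go(613.6,171.6,232,-35.3)
E
```

```text
16.25 [ 440.2 -168.6  236.1] jaw -84.0 tilt [ 0.002 -0.   ] F [ 0.3 -0.9 -2.6] w 49.6 q6 0.85
slide [  0.42  12.31 -21.7 ] dr [-0.506  0.001 -0.001]
slide [  0.42  20.8  -32.02] dr [-0.85   0.001 -0.001]
```

Request:
send_rows --series '[{"slide": [0.4, 2.2, -4], "dr": [-0.1, 0, 0], "claw": 3}, {"slide": [0.4, 4.6, -8], "dr": [-0.2, 0, 0], "claw": 3}, {"slide": [0.4, 7, -12.3], "dr": [-0.3, 0, 0], "claw": 3}, {"slide": [0.4, 9.6, -17], "dr": [-0.4, 0, 0], "claw": 3}, {"slide": [0.4, 12.3, -21.7], "dr": [-0.5, 0, 0], "claw": 3}]'

```text
time: 16.75
tcp_pos: [536.8, 54.9, 231.8]
ee_rot: [0.627, 0.327, 0.627, -0.327]
contact_force: [0.9, -0.6, -1.4]
gripper_width: 49.6
```

```bash
python3 - <<'E'
from h import *
st();go(613.6,171.6,230,-35.3)
E
```

```text
16.75 [536.8  54.9 231.8] jaw -55.12 tilt [ 0.001 -0.   ] F [ 0.9 -0.6 -1.4] w 49.6 q6 0.85
slide [ 0.18 12.98 -5.18] dr [-0.346  0.001 -0.   ]
```

Request:
send_rows --series '[{"slide": [0.2, 4, -1.6], "dr": [-0.12, 0, 0], "claw": 3}, {"slide": [0.2, 8, -3.2], "dr": [-0.25, 0, 0], "claw": 3}, {"slide": [0.2, 13, -5.2], "dr": [-0.35, 0, 0], "claw": 3}, {"slide": [0.2, 13, -5.2], "dr": [-0.35, 0, 0], "claw": 3}, {"slide": [0.2, 13, -5.2], "dr": [-0.35, 0, 0], "claw": 3}]'

```text
time: 17.25
tcp_pos: [613.4, 172.6, 228.3]
ee_rot: [0.674, 0.212, 0.675, -0.213]
contact_force: [-0.4, -0.1, -1.9]
gripper_width: 50.0
```

```bash
python3 - <<'E'
from h import *
import pickle
st();go(613.6,171.6,175,-35.3)
E
```

```text
17.25 [613.4 172.6 228.3] jaw -35.01 tilt [-0.002 -0.001] F [-0.4 -0.1 -1.9] w 50.0 q6 0.7
slide [ 5.33 -0.06  0.07] dr [ 0.005 -0.001  0.002]
```

Request:
send_rows --series '[{"slide": [1.5, -0.05, 0.05], "dr": [0.005, 0, 0], "claw": 3}, {"slide": [3, -0.05, 0.05], "dr": [0.005, 0, 0], "claw": 3}, {"slide": [4, -0.05, 0.05], "dr": [0.005, 0, 0], "claw": 3}, {"slide": [5, -0.05, 0.05], "dr": [0.005, 0, 0], "claw": 3}, {"slide": [5.5, -0.05, 0.05], "dr": [0.005, 0, 0], "claw": 3}]'

```text
time: 17.75
tcp_pos: [613.2, 171.2, 172.7]
ee_rot: [0.673, 0.214, 0.674, -0.215]
contact_force: [-0.7, -0.6, -1.9]
gripper_width: 49.4
```

Request:
send_rows --series '[{"slide": [2, 0, 0], "dr": [0, 0, 0], "claw": 3}, {"slide": [4, 0, 0], "dr": [0, 0, 0], "claw": 3}, {"slide": [5, 0, 0], "dr": [0, 0, 0], "claw": 3}, {"slide": [6, 0, 0], "dr": [0, 0, 0], "claw": 3}, {"slide": [6, 0, 0], "dr": [0, 0, 0], "claw": 3}]'

```text
time: 18.25
tcp_pos: [612.7, 171.1, 111.9]
ee_rot: [0.672, 0.214, 0.675, -0.216]
contact_force: [0.1, -1.1, -3.1]
gripper_width: 49.4
```

Request:
send_rows --series '[{"slide": [0.8, 0, 0], "dr": [0, 0, 0], "claw": 3}, {"slide": [1.5, 0, 0], "dr": [0, 0, 0], "claw": 3}, {"slide": [2, 0, 0], "dr": [0, 0, 0], "claw": 3}, {"slide": [2.1, 0, 0], "dr": [0, 0, 0], "claw": 3}, {"slide": [2.1, 0, 0], "dr": [0, 0, 0], "claw": 3}]'

```text
time: 18.75
tcp_pos: [612.6, 171.0, 90.8]
ee_rot: [0.672, 0.214, 0.675, -0.216]
contact_force: [-0.2, -0.2, -1.1]
gripper_width: 49.5
```

Request:
send_rows --series '[{"slide": [0.1, 0, 0], "dr": [0, 0, 0], "claw": 3}, {"slide": [0.2, 0, 0], "dr": [0, 0, 0], "claw": 3}, {"slide": [0.2, 0, 0], "dr": [0, 0, 0], "claw": 3}, {"slide": [0.3, 0, 0], "dr": [0, 0, 0], "claw": 3}, {"slide": [0.3, 0, 0], "dr": [0, 0, 0], "claw": 3}]'

```text
time: 19.25
tcp_pos: [612.8, 171.1, 89.0]
ee_rot: [0.673, 0.214, 0.675, -0.215]
contact_force: [-3.0, -1.1, 7.1]
gripper_width: 49.6
```

Contact at 80 mm means A is 30 mm thick. Release and fetch C.

Request:
send_rows --series '[{"slide": [0, 0, 0], "dr": [0, 0, 0], "claw": 7}, {"slide": [0, 0, 0], "dr": [0, 0, 0], "claw": 7}, {"slide": [0, 0, 0], "dr": [0, 0, 0], "claw": 7}, {"slide": [-3, 0, 0], "dr": [0, 0, 0], "claw": 7}, {"slide": [-7, 0, 0], "dr": [0, 0, 0], "claw": 7}]'

```text
time: 19.75
tcp_pos: [612.1, 171.0, 157.9]
ee_rot: [0.671, 0.213, 0.676, -0.216]
contact_force: [0.7, -0.2, 0.4]
gripper_width: 69.9
```

Request:
send_rows --series '[{"slide": [-4, 0, 0], "dr": [0, 0, 0], "claw": 8.8}, {"slide": [-8, 0, 0], "dr": [0, 0, 0], "claw": 8.8}, {"slide": [-8, -4, 3], "dr": [0.1, 0, 0], "claw": 8.8}, {"slide": [-8, -9, 6], "dr": [0.25, 0, 0], "claw": 8.8}, {"slide": [-8, -14, 9], "dr": [0.4, 0, 0], "claw": 8.8}]'

```text
time: 20.25
tcp_pos: [606.0, 20.0, 238.3]
ee_rot: [0.615, 0.344, 0.619, -0.348]
contact_force: [-0.2, -0.9, -0.4]
gripper_width: 87.9
```

```bash
python3 - <<'E'
from h import *
st();go(510,-215,200,-106)
E
```

```text
20.25 [606.   20.  238.3] jaw -58.58 tilt [-0.007 -0.002] F [-0.2 -0.9 -0.4] w 87.9 q6 0.86
slide [  3.93 -20.42  15.05] dr [0.828 0.001 0.007]
```

Request:
send_rows --series '[{"slide": [1.5, -5, 3.7], "dr": [0.15, 0, 0], "claw": 8.8}, {"slide": [3, -10, 7.5], "dr": [0.3, 0, 0], "claw": 8.8}, {"slide": [3.9, -15, 11], "dr": [0.5, 0, 0], "claw": 8.8}, {"slide": [3.9, -20.4, 15], "dr": [0.7, 0, 0], "claw": 8.8}, {"slide": [3.9, -20.4, 15], "dr": [0.83, 0, 0], "claw": 8.8}]'

```text
time: 20.75
tcp_pos: [512.0, -208.3, 200.6]
ee_rot: [-0.446, -0.546, -0.448, 0.55]
contact_force: [1.0, -1.1, -1.3]
gripper_width: 87.6
```

Request:
send_rows --series '[{"slide": [0, 0, 0], "dr": [0.08, 0, 0], "claw": 8.8}, {"slide": [0, 0, 0], "dr": [0.08, 0, 0], "claw": 8.8}, {"slide": [0, 0, 0], "dr": [0.08, 0, 0], "claw": 8.8}]'

```text
time: 21.05
tcp_pos: [512.2, -207.8, 200.7]
ee_rot: [-0.424, -0.563, -0.427, 0.567]
contact_force: [0.8, -0.0, 0.9]
gripper_width: 88.1
```

```bash
python3 - <<'E'
from h import *
import pickle
st(); c=cap('wrist'); pickle.dump(c,open('w7.pkl','wb'))
cv2.imwrite('pics/w7.png',cv2.cvtColor(cv2.resize(c['pixels'],None,fx=1.5625,fy=1.5625,interpolation=cv2.INTER_CUBIC),cv2.COLOR_RGB2BGR))
blobs(c,225,18)
E
```

```text
21.05 [ 512.2 -207.8  200.7] jaw -106.01 tilt [-0.007 -0.001] F [ 0.8 -0.   0.9] w 88.1 q6 1.26
px [255.  91.] world [ 592.7 -230.3] size [49.3 98.4] ang 74.1
```

View pics/w7.png

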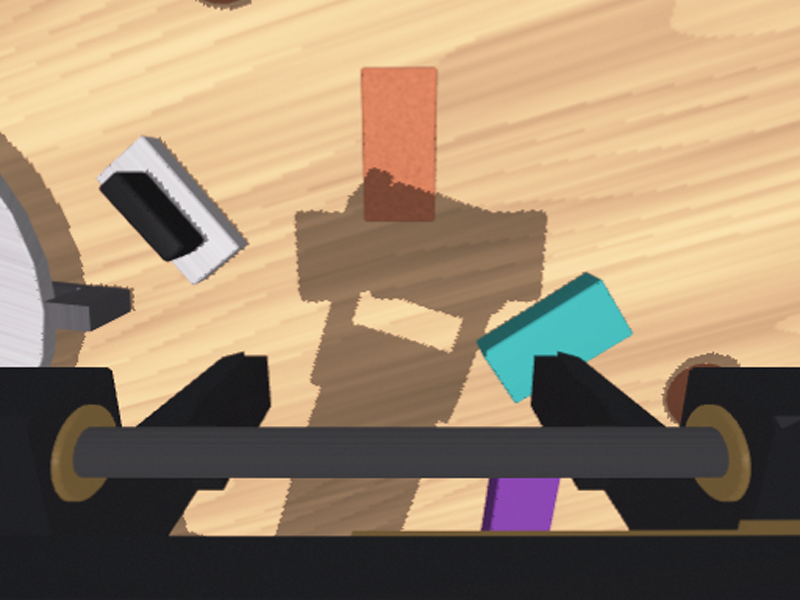

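```bash
python3 - <<'E'
from h import *
import pickle
c=pickle.load(open('w7.pkl','rb')); f=1.5625
k=p2w(c,np.array([(99,180),(150,138),(245,243),(195,283)])/f,22)[:,:2]
v=(k[2]-k[1]); print('block',k.mean(0),[np.linalg.norm(k[i]-k[i-1]).round(1) for i in range(4)],np.degrees(np.arctan2(v[1],v[0])))
k=p2w(c,np.array([(100,184),(138,172),(205,240),(168,262)])/f,58)[:,:2]
v=(k[2]-k[1]); print('rib',k.mean(0),[np.linalg.norm(k[i]-k[i-1]).round(1) for i in range(4)],np.degrees(np.arctan2(v[1],v[0])))
go(592.7,-230.3,50,-105.9)
E
```

```text
block [594.05642865 -68.62416558] [np.float64(91.8), np.float64(47.0), np.float64(90.3), np.float64(48.0)] -156.81762457524343
rib [594.0924544  -73.23085372] [np.float64(59.5), np.float64(25.1), np.float64(54.6), np.float64(28.6)] -154.81377474292142
slide [15.02  8.45 -0.08] dr [-0.002  0.003  0.006]
```

Request:
send_rows --series '[{"slide": [3, 4, 0], "dr": [0, 0, 0.006], "claw": 8.8}, {"slide": [7, 8.4, 0], "dr": [0, 0, 0.006], "claw": 8.8}, {"slide": [12, 8.4, 0], "dr": [0, 0, 0.006], "claw": 8.8}, {"slide": [15, 8.4, -0.1], "dr": [0, 0, 0.006], "claw": 8.8}, {"slide": [15, 8.4, -0.1], "dr": [0, 0, 0.006], "claw": 8.8}]'

```text
time: 21.6
tcp_pos: [590.4, -227.3, 44.9]
ee_rot: [-0.424, -0.562, -0.429, 0.566]
contact_force: [0.4, 0.8, 1.1]
gripper_width: 88.1
```

```bash
python3 - <<'E'
from h import *
st();go(592.7,-230.3,4,-105.9)
E
```

```text
21.6 [ 590.4 -227.3   44.9] jaw -105.8 tilt [-0.009  0.002] F [0.4 0.8 1.1] w 88.1 q6 1.3
slide [4.09 0.34 0.23] dr [0.002 0.001 0.01 ]
```

Request:
send_rows --series '[{"slide": [1.5, 0.2, 0.2], "dr": [0, 0, 0.01], "claw": 8.8}, {"slide": [3, 0.2, 0.2], "dr": [0, 0, 0.01], "claw": 8.8}, {"slide": [3.8, 0.2, 0.2], "dr": [0, 0, 0.01], "claw": 8.8}, {"slide": [4.1, 0.2, 0.2], "dr": [0, 0, 0.01], "claw": 8.8}, {"slide": [4.1, 0.2, 0.2], "dr": [0, 0, 0.01], "claw": 8.8}]'

```text
time: 22.1
tcp_pos: [591.7, -229.7, 4.5]
ee_rot: [-0.427, -0.564, -0.426, 0.564]
contact_force: [0.0, -0.3, 0.9]
gripper_width: 87.8
```

```bash
python3 - <<'E'
from h import *
st();go(592.7,-230.3,4,-105.9)
E
```

```text
22.1 [ 591.7 -229.7    4.5] jaw -105.77 tilt [ 0.001 -0.001] F [ 0.  -0.3  0.9] w 87.8 q6 1.29
slide [0.05 0.11 0.03] dr [ 0.002  0.001 -0.001]
```

Request:
send_rows --series '[{"slide": [0.05, 0.1, 0], "dr": [0, 0, 0], "claw": 3}, {"slide": [0.05, 0.1, 0], "dr": [0, 0, 0], "claw": 3}, {"slide": [0.05, 0.1, 0], "dr": [0, 0, 0], "claw": 3}, {"slide": [0.05, 0.1, 0], "dr": [0, 0, 0], "claw": 3}, {"slide": [0.05, 0.1, 0], "dr": [0, 0, 0], "claw": 3}]'

```text
time: 22.6
tcp_pos: [592.7, -230.0, 4.1]
ee_rot: [-0.427, -0.564, -0.426, 0.564]
contact_force: [-0.2, -2.3, -0.0]
gripper_width: 49.9
```

Request:
send_rows --series '[{"slide": [0, 0, 0], "dr": [0, 0, 0], "claw": 3}, {"slide": [0, 0, 0], "dr": [0, 0, 0], "claw": 3}, {"slide": [-4, 0, 0], "dr": [0, 0, 0], "claw": 3}, {"slide": [-9, 0, 0], "dr": [0, 0, 0], "claw": 3}, {"slide": [-14, 0, 0], "dr": [0, 0, 0], "claw": 3}]'

```text
time: 23.1
tcp_pos: [592.1, -229.6, 145.3]
ee_rot: [-0.427, -0.564, -0.427, 0.564]
contact_force: [0.9, -0.6, -1.6]
gripper_width: 49.6
```

```bash
python3 - <<'E'
from h import *
st();go(580,20,232,-70);
E
```

```text
23.1 [ 592.1 -229.6  145.3] jaw -105.78 tilt [-0.001 -0.   ] F [ 0.9 -0.6 -1.6] w 49.6 q6 1.29
slide [ -8.68  -7.95 -23.68] dr [-0.624  0.     0.001]
```

Request:
send_rows --series '[{"slide": [-4, -1, -3], "dr": [-0.1, 0, 0], "claw": 3}, {"slide": [-7, -2.7, -8], "dr": [-0.2, 0, 0], "claw": 3}, {"slide": [-8.7, -4.3, -13], "dr": [-0.35, 0, 0], "claw": 3}, {"slide": [-8.7, -6, -18], "dr": [-0.5, 0, 0], "claw": 3}, {"slide": [-8.7, -8, -23.7], "dr": [-0.62, 0, 0], "claw": 3}]'

```text
time: 23.6
tcp_pos: [581.1, -7.8, 232.3]
ee_rot: [0.58, 0.405, 0.579, -0.405]
contact_force: [0.6, 0.9, -1.4]
gripper_width: 49.3
```

```bash
python3 - <<'E'
from h import *
st();go(613.6,171.6,228,-35.3);
E
```

```text
23.6 [581.1  -7.8 232.3] jaw -69.95 tilt [ 0. -0.] F [ 0.6  0.9 -1.4] w 49.3 q6 1.01
slide [  0.42   9.21 -15.74] dr [-0.605  0.001 -0.   ]
```

Request:
send_rows --series '[{"slide": [0.4, 2.2, -3.8], "dr": [-0.15, 0, 0], "claw": 3}, {"slide": [0.4, 4.5, -7.6], "dr": [-0.3, 0, 0], "claw": 3}, {"slide": [0.4, 6.8, -11.5], "dr": [-0.45, 0, 0], "claw": 3}, {"slide": [0.4, 9.2, -15.7], "dr": [-0.6, 0, 0], "claw": 3}, {"slide": [0.4, 9.2, -15.7], "dr": [-0.605, 0, 0], "claw": 3}]'

```text
time: 24.1
tcp_pos: [613.1, 176.5, 227.4]
ee_rot: [0.675, 0.211, 0.675, -0.211]
contact_force: [-0.4, 0.1, -1.6]
gripper_width: 49.1
```

Request:
send_rows --series '[{"slide": [0, 0, 0], "dr": [0, 0, 0], "claw": 3}, {"slide": [0, 0, 0], "dr": [0, 0, 0], "claw": 3}]'

```text
time: 24.3
tcp_pos: [612.9, 176.2, 227.0]
ee_rot: [0.674, 0.211, 0.675, -0.211]
contact_force: [-0.5, -0.4, -1.6]
gripper_width: 49.5
```

```bash
python3 - <<'E'
from h import *
st();go(613.6,171.6,174,-35.3);
E
```

```text
24.3 [612.9 176.2 227. ] jaw -34.77 tilt [-0.001  0.001] F [-0.5 -0.4 -1.6] w 49.5 q6 0.7
slide [ 5.3  -0.34  0.32] dr [ 0.009 -0.002  0.   ]
```

Request:
send_rows --series '[{"slide": [0.5, -0.35, 0.32], "dr": [0.009, 0, 0], "claw": 3}, {"slide": [1, -0.35, 0.32], "dr": [0.009, 0, 0], "claw": 3}, {"slide": [2.5, -0.35, 0.32], "dr": [0.009, 0, 0], "claw": 3}, {"slide": [4, -0.35, 0.32], "dr": [0.009, 0, 0], "claw": 3}, {"slide": [5, -0.35, 0.32], "dr": [0.009, 0, 0], "claw": 3}]'

```text
time: 24.8
tcp_pos: [613.1, 170.7, 175.6]
ee_rot: [0.673, 0.215, 0.675, -0.215]
contact_force: [0.2, -0.2, -1.2]
gripper_width: 49.5
```

Request:
send_rows --series '[{"slide": [1.5, 0, 0], "dr": [0, 0, 0], "claw": 3}, {"slide": [3, 0, 0], "dr": [0, 0, 0], "claw": 3}, {"slide": [4.5, 0, 0], "dr": [0, 0, 0], "claw": 3}, {"slide": [5.5, 0, 0], "dr": [0, 0, 0], "claw": 3}, {"slide": [5.5, 0, 0], "dr": [0, 0, 0], "claw": 3}]'

```text
time: 25.3
tcp_pos: [612.4, 170.3, 119.2]
ee_rot: [0.672, 0.214, 0.676, -0.215]
contact_force: [-0.4, 0.2, -2.1]
gripper_width: 49.3
```

Request:
send_rows --series '[{"slide": [0.4, 0, 0], "dr": [0, 0, 0], "claw": 3}, {"slide": [0.8, 0, 0], "dr": [0, 0, 0], "claw": 3}, {"slide": [1.0, 0, 0], "dr": [0, 0, 0], "claw": 3}, {"slide": [1.1, 0, 0], "dr": [0, 0, 0], "claw": 3}, {"slide": [1.2, 0, 0], "dr": [0, 0, 0], "claw": 3}]'

```text
time: 25.8
tcp_pos: [612.5, 170.3, 108.1]
ee_rot: [0.672, 0.214, 0.675, -0.215]
contact_force: [-4.5, -1.3, 9.7]
gripper_width: 49.7
```

Request:
send_rows --series '[{"slide": [0, 0, 0], "dr": [0, 0, 0], "claw": 7}, {"slide": [0, 0, 0], "dr": [0, 0, 0], "claw": 7}, {"slide": [0, 0, 0], "dr": [0, 0, 0], "claw": 7}, {"slide": [-3, 0, 0], "dr": [0, 0, 0], "claw": 7}, {"slide": [-8, 0, 0], "dr": [0, 0, 0], "claw": 7}]'

```text
time: 26.3
tcp_pos: [611.6, 170.1, 186.0]
ee_rot: [0.67, 0.214, 0.677, -0.216]
contact_force: [1.3, -0.1, 0.1]
gripper_width: 70.3
```

Request:
send_rows --series '[{"slide": [-3, 0, 0], "dr": [0, 0, 0], "claw": 6}, {"slide": [-5, -2, 1], "dr": [0, 0, 0], "claw": 6}, {"slide": [-5, -6, 4], "dr": [0.1, 0, 0], "claw": 6}, {"slide": [-5, -10, 7], "dr": [0.25, 0, 0], "claw": 6}, {"slide": [-5, -14, 10], "dr": [0.4, 0, 0], "claw": 6}]'

```text
time: 26.8
tcp_pos: [612.3, -3.6, 236.3]
ee_rot: [0.613, 0.344, 0.62, -0.348]
contact_force: [1.1, 0.5, -0.6]
gripper_width: 60.1
```

```bash
python3 - <<'E'
from h import *
import pickle
st();go(594,-68,120,-66.9)
w=cap('wrist'); s=cap('side'); c=cap('scene'); pickle.dump((w,s,c),open('w8.pkl','wb'))
a=cv2.resize(s['pixels'][110:240,180:330],None,fx=2.66,fy=2.66,interpolation=cv2.INTER_CUBIC)
b=cv2.resize(c['pixels'][110:240,230:380],None,fx=2.66,fy=2.66,interpolation=cv2.INTER_CUBIC)
cv2.imwrite('pics/m8.png',cv2.cvtColor(np.hstack([a,b]),cv2.COLOR_RGB2BGR))
E
```

```text
26.8 [612.3  -3.6 236.3] jaw -58.63 tilt [-0.011 -0.   ] F [ 1.1  0.5 -0.6] w 60.1 q6 0.83
slide [11.65 -4.81  4.61] dr [ 0.144 -0.005  0.01 ]
```

View pics/m8.png

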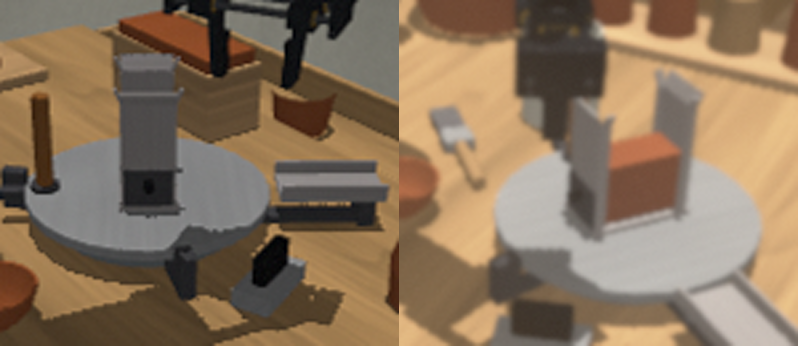

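The stack is flat in the magazine. The weight looks shifted from its earlier pixels (its corners moved about 10 px up in the side view), so I'll re-measure it from a hover.

```bash
python3 - <<'E'
from h import *
go(530,-85,205,-67)
E
```

```text
slide [  3.19 -11.22   2.59] dr [ 0.148 -0.005  0.01 ]
```

Request:
send_rows --series '[{"slide": [1.5, -5, 1.2], "dr": [0.1, 0, 0.01], "claw": 6}, {"slide": [3.2, -11.2, 2.6], "dr": [0.15, 0, 0.01], "claw": 6}, {"slide": [3.2, -11.2, 2.6], "dr": [0.15, 0, 0.01], "claw": 6}, {"slide": [3.2, -11.2, 2.6], "dr": [0.15, 0, 0.01], "claw": 6}, {"slide": [3.2, -11.2, 2.6], "dr": [0.15, 0, 0.01], "claw": 6}]'

```text
time: 27.45
tcp_pos: [530.9, -84.0, 205.4]
ee_rot: [0.588, 0.391, 0.591, -0.39]
contact_force: [0.6, 0.3, -0.2]
gripper_width: 59.6
```

```bash
python3 - <<'E'
from h import *
import pickle
st(); c=cap('wrist'); pickle.dump(c,open('w9.pkl','wb'))
cv2.imwrite('pics/w9.png',cv2.cvtColor(cv2.resize(c['pixels'][:240,:],None,fx=1.5625,fy=1.5625,interpolation=cv2.INTER_CUBIC),cv2.COLOR_RGB2BGR))
E
```

```text
27.45 [530.9 -84.  205.4] jaw -67.04 tilt [-0.002  0.004] F [ 0.6  0.3 -0.2] w 59.6 q6 0.79
```

View pics/w9.png

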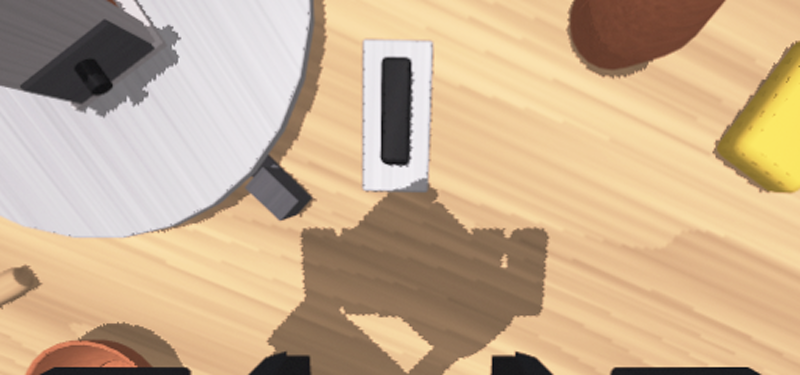

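```bash
python3 - <<'E'
from h import *
import pickle
c=pickle.load(open('w9.pkl','rb')); f=1.5625
for z,p in ((22,[(363,41),(432,41),(429,191),(363,190)]),(58,[(382,58),(411,58),(409,163),(381,163)])):
    k=p2w(c,np.array(p)/f,z)[:,:2]; v=k[0]+k[1]-k[2]-k[3]
    print(k.mean(0).round(1),[np.linalg.norm(k[i]-k[i-1]).round(1) for i in range(4)],np.degrees(np.arctan2(v[1],v[0])).round(1))
    m=k.mean(0)
go(m[0],m[1],75,-67)
E
```

```text
[624.4 -40.3] [np.float64(93.4), np.float64(44.4), np.float64(94.0), np.float64(45.8)] 22.2
[624.1 -40.3] [np.float64(58.4), np.float64(16.8), np.float64(58.4), np.float64(17.1)] 21.9
slide [13.05 10.25 -0.31] dr [-0.    -0.004 -0.   ]
```

Request:
send_rows --series '[{"slide": [4, 5, -0.2], "dr": [0.017, -0.004, 0], "claw": 5}, {"slide": [8, 10.25, -0.3], "dr": [0.017, -0.004, 0], "claw": 5}, {"slide": [11, 10.25, -0.3], "dr": [0.017, -0.004, 0], "claw": 5}, {"slide": [13, 10.25, -0.3], "dr": [0.017, -0.004, 0], "claw": 5}, {"slide": [13, 10.25, -0.3], "dr": [0.017, -0.004, 0], "claw": 5}]'

```text
time: 28.0
tcp_pos: [623.3, -38.1, 71.6]
ee_rot: [0.585, 0.394, 0.589, -0.395]
contact_force: [0.3, 0.3, 1.0]
gripper_width: 49.7
```

```bash
python3 - <<'E'
from h import *
st();go(624.3,-40.3,24,-68)
E
```

```text
28.0 [623.3 -38.1  71.6] jaw -67.82 tilt [-0.006  0.002] F [0.3 0.3 1. ] w 49.7 q6 0.93
slide [4.76 0.03 0.26] dr [ 0.003 -0.004  0.005]
```

Request:
send_rows --series '[{"slide": [1.5, 0, 0.2], "dr": [0, -0.004, 0.005], "claw": 5}, {"slide": [3, 0, 0.2], "dr": [0, -0.004, 0.005], "claw": 5}, {"slide": [4, 0, 0.2], "dr": [0, -0.004, 0.005], "claw": 5}, {"slide": [4.7, 0, 0.2], "dr": [0, -0.004, 0.005], "claw": 5}, {"slide": [4.7, 0, 0.2], "dr": [0, -0.004, 0.005], "claw": 5}]'

```text
time: 28.5
tcp_pos: [623.5, -39.8, 24.2]
ee_rot: [0.586, 0.394, 0.587, -0.394]
contact_force: [-0.8, -0.4, -0.0]
gripper_width: 49.8
```

Request:
send_rows --series '[{"slide": [0, 0, 0], "dr": [0, 0, 0], "claw": 0.5}, {"slide": [0, 0, 0], "dr": [0, 0, 0], "claw": 0.5}, {"slide": [0, 0, 0], "dr": [0, 0, 0], "claw": 0.5}, {"slide": [0, 0, 0], "dr": [0, 0, 0], "claw": 0.5}, {"slide": [0, 0, 0], "dr": [0, 0, 0], "claw": 0.5}]' --grip_force 45

```text
time: 29.0
tcp_pos: [623.8, -40.0, 24.6]
ee_rot: [0.587, 0.395, 0.587, -0.394]
contact_force: [1.0, -0.8, 1.1]
gripper_width: 17.7
```

```bash
python3 - <<'E'
from h import *
st()
E
```

```text
29.0 [623.8 -40.   24.6] jaw -67.81 tilt [-0.  0.] F [ 1.  -0.8  1.1] w 17.7 q6 0.93
```

Request:
send_rows --series '[{"slide": [0, 0, 0], "dr": [0, 0, 0], "claw": 0.5}, {"slide": [-4, 0, 0], "dr": [0, 0, 0], "claw": 0.5}, {"slide": [-9, 0, 0], "dr": [0, 0, 0], "claw": 0.5}, {"slide": [-14, 0, 0], "dr": [0, 0, 0], "claw": 0.5}, {"slide": [-19, 0, 0], "dr": [0, 0, 0], "claw": 0.5}]'

```text
time: 29.5
tcp_pos: [622.8, -39.7, 215.1]
ee_rot: [0.586, 0.394, 0.588, -0.395]
contact_force: [0.6, -0.1, -7.6]
gripper_width: 17.6
```

Request:
send_rows --series '[{"slide": [-2.5, 0, 0], "dr": [0, 0, 0], "claw": 0.5}, {"slide": [-2.5, 0, 0], "dr": [0, 0, 0], "claw": 0.5}]'

```text
time: 29.7
tcp_pos: [623.7, -39.8, 242.9]
ee_rot: [0.587, 0.395, 0.586, -0.394]
contact_force: [0.3, 0.1, -8.4]
gripper_width: 17.9
```

```bash
python3 - <<'E'
from h import *
st();go(613.6,171.6,238,-35.3)
E
```

```text
29.7 [623.7 -39.8 242.9] jaw -67.81 tilt [0.002 0.   ] F [ 0.3  0.1 -8.4] w 17.9 q6 0.93
slide [  0.49   7.05 -19.96] dr [-0.567  0.001 -0.001]
```

Request:
send_rows --series '[{"slide": [0.2, 1.4, -4], "dr": [-0.12, 0, 0], "claw": 0.5}, {"slide": [0.4, 2.8, -8], "dr": [-0.24, 0, 0], "claw": 0.5}, {"slide": [0.5, 4.2, -12], "dr": [-0.36, 0, 0], "claw": 0.5}, {"slide": [0.5, 5.6, -16], "dr": [-0.48, 0, 0], "claw": 0.5}, {"slide": [0.5, 7, -20], "dr": [-0.57, 0, 0], "claw": 0.5}]'

```text
time: 30.2
tcp_pos: [611.6, 173.4, 234.0]
ee_rot: [0.673, 0.211, 0.676, -0.213]
contact_force: [-0.2, 0.4, -7.4]
gripper_width: 17.6
```

Request:
send_rows --series '[{"slide": [0, 0, 0], "dr": [0, 0, 0], "claw": 0.5}, {"slide": [0, 0, 0], "dr": [0, 0, 0], "claw": 0.5}, {"slide": [0, 0, 0], "dr": [0, 0, 0], "claw": 0.5}]'

```text
time: 30.5
tcp_pos: [611.3, 172.6, 231.9]
ee_rot: [0.672, 0.211, 0.677, -0.214]
contact_force: [0.4, -0.0, -7.1]
gripper_width: 18.0
```

```bash
python3 - <<'E'
from h import *
st();go(613.6,171.6,230,-35.3)
E
```

```text
30.5 [611.3 172.6 231.9] jaw -34.97 tilt [-0.008 -0.001] F [ 0.4 -0.  -7.1] w 18.0 q6 0.7
slide [0.19 0.05 0.25] dr [ 0.006 -0.006  0.005]
```

Request:
send_rows --series '[{"slide": [0.2, 0.05, 0.25], "dr": [0.006, -0.006, 0.005], "claw": 0.5}, {"slide": [0.6, 0.05, 0.25], "dr": [0.006, -0.006, 0.005], "claw": 0.5}, {"slide": [2, 0.05, 0.25], "dr": [0.006, -0.006, 0.005], "claw": 0.5}, {"slide": [3.5, 0.05, 0.25], "dr": [0.006, -0.006, 0.005], "claw": 0.5}, {"slide": [5, 0.05, 0.25], "dr": [0.006, -0.006, 0.005], "claw": 0.5}]'

```text
time: 31.0
tcp_pos: [613.2, 170.8, 180.9]
ee_rot: [0.674, 0.215, 0.674, -0.215]
contact_force: [0.5, -0.7, -6.8]
gripper_width: 17.5
```

Request:
send_rows --series '[{"slide": [1, 0, 0], "dr": [0, 0, 0], "claw": 0.5}, {"slide": [2, 0, 0], "dr": [0, 0, 0], "claw": 0.5}, {"slide": [2.6, 0, 0], "dr": [0, 0, 0], "claw": 0.5}, {"slide": [3, 0, 0], "dr": [0, 0, 0], "claw": 0.5}, {"slide": [3.2, 0, 0], "dr": [0, 0, 0], "claw": 0.5}]'

```text
time: 31.5
tcp_pos: [613.3, 170.7, 148.8]
ee_rot: [0.674, 0.215, 0.674, -0.215]
contact_force: [-0.7, -0.3, -6.9]
gripper_width: 17.6
```

Weight bottom is about 124 mm, and the stack top should be 122. Lower gently.

Request:
send_rows --series '[{"slide": [0.1, 0, 0], "dr": [0, 0, 0], "claw": 0.5}, {"slide": [0.2, 0, 0], "dr": [0, 0, 0], "claw": 0.5}, {"slide": [0.25, 0, 0], "dr": [0, 0, 0], "claw": 0.5}, {"slide": [0.3, 0, 0], "dr": [0, 0, 0], "claw": 0.5}, {"slide": [0.3, 0, 0], "dr": [0, 0, 0], "claw": 0.5}]'

```text
time: 32.0
tcp_pos: [613.6, 170.9, 146.7]
ee_rot: [0.674, 0.215, 0.673, -0.215]
contact_force: [-0.9, 2.4, -2.0]
gripper_width: 17.4
```

Request:
send_rows --series '[{"slide": [0, 0, 0], "dr": [0, 0, 0], "claw": 4.5}, {"slide": [0, 0, 0], "dr": [0, 0, 0], "claw": 4.5}, {"slide": [0, 0, 0], "dr": [0, 0, 0], "claw": 4.5}, {"slide": [0, 0, 0], "dr": [0, 0, 0], "claw": 4.5}, {"slide": [-3, 0, 0], "dr": [0, 0, 0], "claw": 4.5}]' --grip_force 25

```text
time: 32.5
tcp_pos: [612.0, 170.7, 173.4]
ee_rot: [0.672, 0.214, 0.676, -0.216]
contact_force: [1.3, -0.2, -0.2]
gripper_width: 45.2
```

Request:
send_rows --series '[{"slide": [-4, 0, 0], "dr": [0, 0, 0], "claw": 6}, {"slide": [-8, 0, 0], "dr": [0, 0, 0], "claw": 6}, {"slide": [-8, 0, -4], "dr": [0.12, 0, 0], "claw": 6}, {"slide": [-8, 0, -8], "dr": [0.25, 0, 0], "claw": 6}, {"slide": [-8, 0, -12.5], "dr": [0.4, 0, 0], "claw": 6}]'

```text
time: 33.0
tcp_pos: [509.6, 243.4, 254.0]
ee_rot: [0.615, 0.345, 0.618, -0.348]
contact_force: [-0.1, 0.8, 0.5]
gripper_width: 59.9
```

```bash
python3 - <<'E'
from h import *
import pickle
st(); go(512,244.2,200,-90); 
s=cap('side'); c=cap('scene'); pickle.dump((s,c),open('w10.pkl','wb'))
a=cv2.resize(s['pixels'][110:240,180:330],None,fx=2.66,fy=2.66,interpolation=cv2.INTER_CUBIC)
b=cv2.resize(c['pixels'][110:240,230:380],None,fx=2.66,fy=2.66,interpolation=cv2.INTER_CUBIC)
cv2.imwrite('pics/m10.png',cv2.cvtColor(np.hstack([a,b]),cv2.COLOR_RGB2BGR))
E
```

```text
33.0 [509.6 243.4 254. ] jaw -58.68 tilt [-0.005 -0.001] F [-0.1  0.8  0.5] w 59.9 q6 1.26
slide [5.4  0.28 0.07] dr [ 0.547 -0.001  0.005]
```

View pics/m10.png

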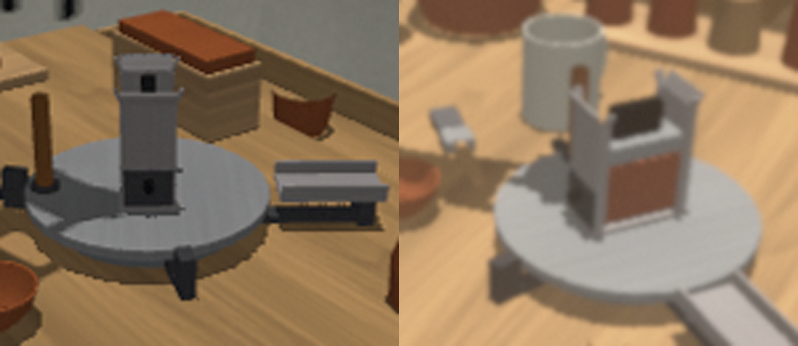

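Weight seated flat. Now onto the post again for the anticlockwise quarter turn.

Request:
send_rows --series '[{"slide": [2, 0.3, 0.05], "dr": [0.15, 0, 0], "claw": 6}, {"slide": [4, 0.3, 0.05], "dr": [0.3, 0, 0], "claw": 6}, {"slide": [5.4, 0.3, 0.05], "dr": [0.45, 0, 0], "claw": 6}, {"slide": [5.4, 0.3, 0.05], "dr": [0.6, 0, 0], "claw": 6}, {"slide": [5.4, 0.3, 0.05], "dr": [0.75, 0, 0], "claw": 6}]'

```text
time: 33.6
tcp_pos: [510.4, 246.3, 200.4]
ee_rot: [-0.446, -0.546, -0.448, 0.55]
contact_force: [0.7, 0.2, -0.2]
gripper_width: 59.5
```

```bash
python3 - <<'E'
from h import *
st(); go(512,244.2,132,-110)
E
```

```text
33.6 [510.4 246.3 200.4] jaw -101.57 tilt [-0.006 -0.001] F [ 0.7  0.2 -0.2] w 59.5 q6 2.02
slide [6.84 0.24 0.17] dr [0.147 0.002 0.006]
```

Request:
send_rows --series '[{"slide": [0, 0.2, 0.2], "dr": [0.15, 0, 0.006], "claw": 6}, {"slide": [3, 0.2, 0.2], "dr": [0.15, 0, 0.006], "claw": 6}, {"slide": [6.8, 0.2, 0.2], "dr": [0.15, 0, 0.006], "claw": 6}, {"slide": [6.8, 0.2, 0.2], "dr": [0.15, 0, 0.006], "claw": 0}, {"slide": [6.8, 0.2, 0.2], "dr": [0.15, 0, 0.006], "claw": 0}]'

```text
time: 34.1
tcp_pos: [512.2, 243.7, 133.2]
ee_rot: [-0.405, -0.579, -0.404, 0.58]
contact_force: [0.7, -0.5, -0.0]
gripper_width: 46.2
```

Request:
send_rows --series '[{"slide": [0, 0, 0], "dr": [0, 0, 0], "claw": 0}, {"slide": [0, 0, 0], "dr": [0, 0, 0], "claw": 0}, {"slide": [0, 0, 0], "dr": [0, 0, 0], "claw": 0}, {"slide": [0, 0, 0], "dr": [0, 0, 0], "claw": 0}, {"slide": [0, 0, 0], "dr": [0, 0, 0], "claw": 0}]'

```text
time: 34.6
tcp_pos: [512.5, 243.2, 134.4]
ee_rot: [-0.406, -0.579, -0.404, 0.58]
contact_force: [-1.7, -4.1, 5.3]
gripper_width: 21.0
```

```bash
cat > arc.py <<'E'
from h import *
import sys
st(); s=robot.observe()['tcp_pos']; d=s[:2]-[613.6,171.6]
a0=np.degrees(np.arctan2(d[1],d[0])); a0-=360*(a0>0); r=np.hypot(*d); print(a0.round(2),r.round(2))
for k in map(float,sys.argv[1:]):
    a=a0+k; rr=125+(r-125)*.5
    go(613.6+rr*np.cos(np.radians(a)),171.6+rr*np.sin(np.radians(a)),132,a+105)
E
python3 arc.py 2 5 9 13 17
```

```text
34.6 [512.5 243.2 134.4] jaw -110.13 tilt [ 0.001 -0.003] F [-1.7 -4.1  5.3] w 21.0 q6 2.16
-215.29 123.9
slide [ 0.24 -0.16  0.41] dr [-0.032  0.003 -0.002]
slide [ 0.24 -0.29  1.04] dr [-0.085  0.003 -0.002]
slide [ 0.24 -0.41  1.9 ] dr [-0.154  0.003 -0.002]
slide [ 0.24 -0.48  2.77] dr [-0.224  0.003 -0.002]
slide [ 0.24 -0.48  3.64] dr [-0.294  0.003 -0.002]
```

Request:
send_rows --series '[{"slide": [0, -0.1, 0.3], "dr": [-0.03, 0, 0], "claw": 0}, {"slide": [0, -0.25, 0.9], "dr": [-0.08, 0, 0], "claw": 0}, {"slide": [0, -0.4, 1.75], "dr": [-0.15, 0, 0], "claw": 0}, {"slide": [0, -0.47, 2.65], "dr": [-0.22, 0, 0], "claw": 0}, {"slide": [0, -0.48, 3.64], "dr": [-0.29, 0, 0], "claw": 0}]'

```text
time: 35.1
tcp_pos: [496.0, 210.7, 134.5]
ee_rot: [0.487, 0.515, 0.484, -0.514]
contact_force: [8.1, 2.8, -7.2]
gripper_width: 21.3
```

```bash
python3 arc.py 5 10 15 20 25
```

```text
35.1 [496.  210.7 134.5] jaw -93.34 tilt [ 0.003 -0.002] F [ 8.1  2.8 -7.2] w 21.3 q6 1.82
-198.4 123.92
slide [ 0.25 -0.29  1.05] dr [-0.086  0.002 -0.003]
slide [ 0.25 -0.43  2.12] dr [-0.173  0.002 -0.003]
slide [ 0.25 -0.48  3.21] dr [-0.261  0.003 -0.003]
slide [ 0.25 -0.43  4.29] dr [-0.348  0.003 -0.003]
slide [ 0.26 -0.29  5.37] dr [-0.435  0.003 -0.003]
```

Request:
send_rows --series '[{"slide": [0, -0.29, 1.05], "dr": [-0.09, 0, 0], "claw": 0}, {"slide": [0, -0.43, 2.1], "dr": [-0.17, 0, 0], "claw": 0}, {"slide": [0, -0.48, 3.2], "dr": [-0.26, 0, 0], "claw": 0}, {"slide": [0, -0.43, 4.3], "dr": [-0.35, 0, 0], "claw": 0}, {"slide": [0, -0.29, 5.35], "dr": [-0.435, 0, 0], "claw": 0}]'

```text
time: 35.6
tcp_pos: [490.6, 157.7, 134.4]
ee_rot: [0.587, 0.397, 0.584, -0.396]
contact_force: [7.3, 4.7, -10.1]
gripper_width: 21.3
```

```bash
python3 arc.py 5 10 15 20 25
```

```text
35.6 [490.6 157.7 134.4] jaw -68.21 tilt [ 0.005 -0.001] F [  7.3   4.7 -10.1] w 21.3 q6 1.28
-173.56 123.81
slide [ 0.25 -0.3   1.04] dr [-0.081  0.003 -0.004]
slide [ 0.25 -0.45  2.12] dr [-0.168  0.003 -0.004]
slide [ 0.25 -0.5   3.2 ] dr [-0.256  0.003 -0.004]
slide [ 0.25 -0.46  4.29] dr [-0.343  0.003 -0.004]
slide [ 0.26 -0.33  5.36] dr [-0.43   0.004 -0.004]
```

Request:
send_rows --series '[{"slide": [0, -0.35, 1.05], "dr": [-0.09, 0, 0], "claw": 0}, {"slide": [0, -0.5, 2.1], "dr": [-0.17, 0, 0], "claw": 0}, {"slide": [0, -0.55, 3.2], "dr": [-0.26, 0, 0], "claw": 0}, {"slide": [0, -0.51, 4.3], "dr": [-0.35, 0, 0], "claw": 0}, {"slide": [0, -0.38, 5.35], "dr": [-0.435, 0, 0], "claw": 0}]'

```text
time: 36.1
tcp_pos: [507.8, 107.4, 134.5]
ee_rot: [0.66, 0.261, 0.655, -0.258]
contact_force: [8.6, 10.0, -10.7]
gripper_width: 21.2
```

```bash
python3 arc.py 5 10 15 18 21 24 27
```

```text
36.1 [507.8 107.4 134.5] jaw -43.1 tilt [0.008 0.002] F [  8.6  10.  -10.7] w 21.2 q6 0.73
-148.75 123.7
slide [ 0.25 -0.31  1.04] dr [-0.076  0.005 -0.007]
slide [ 0.25 -0.46  2.11] dr [-0.163  0.005 -0.006]
slide [ 0.26 -0.52  3.19] dr [-0.25   0.005 -0.006]
slide [ 0.26 -0.51  3.85] dr [-0.303  0.005 -0.006]
slide [ 0.26 -0.47  4.5 ] dr [-0.355  0.005 -0.006]
slide [ 0.26 -0.39  5.14] dr [-0.408  0.006 -0.006]
slide [ 0.27 -0.28  5.78] dr [-0.46   0.006 -0.006]
```

Request:
send_rows --series '[{"slide": [0, -0.4, 1.0], "dr": [-0.08, 0, 0], "claw": 0}, {"slide": [0, -0.55, 2.0], "dr": [-0.16, 0, 0], "claw": 0}, {"slide": [0, -0.62, 2.9], "dr": [-0.23, 0, 0], "claw": 0}, {"slide": [0, -0.6, 3.6], "dr": [-0.28, 0, 0], "claw": 0}, {"slide": [0, -0.58, 4.1], "dr": [-0.32, 0, 0], "claw": 0}]'

```text
time: 36.6
tcp_pos: [534.5, 76.7, 134.4]
ee_rot: [0.694, 0.154, 0.688, -0.148]
contact_force: [5.1, 10.7, -6.2]
gripper_width: 21.1
```

```bash
python3 arc.py 2 4 5 6
```

```text
36.6 [534.5  76.7 134.4] jaw -24.65 tilt [0.009 0.005] F [ 5.1 10.7 -6.2] w 21.1 q6 0.35
-129.81 123.51
slide [ 0.24 -0.18  0.4 ] dr [-0.032  0.006 -0.009]
slide [ 0.25 -0.27  0.82] dr [-0.067  0.006 -0.009]
slide [ 0.25 -0.31  1.04] dr [-0.084  0.006 -0.009]
slide [ 0.25 -0.35  1.25] dr [-0.102  0.007 -0.009]
```

Request:
send_rows --series '[{"slide": [0, -0.2, 0.4], "dr": [-0.03, 0, 0], "claw": 0}, {"slide": [0, -0.27, 0.8], "dr": [-0.05, 0, 0], "claw": 0}, {"slide": [0, -0.3, 1.0], "dr": [-0.06, 0, 0], "claw": 0}, {"slide": [0, -0.35, 1.25], "dr": [-0.06, 0, 0], "claw": 0}, {"slide": [0, -0.35, 1.4], "dr": [-0.06, 0, 0], "claw": 0}]'

```text
time: 37.1
tcp_pos: [542.1, 70.7, 134.2]
ee_rot: [0.694, 0.134, 0.696, -0.126]
contact_force: [-24.1, 17.0, 10.8]
gripper_width: 21.2
```

```bash
python3 arc.py 1
```

```text
37.1 [542.1  70.7 134.2] jaw -21.17 tilt [-0.001  0.011] F [-24.1  17.   10.8] w 21.2 q6 0.27
-125.34 123.66
slide [ 0.22 -0.12  0.2 ] dr [-0.032 -0.005 -0.01 ]
```

At the feed stop: exactly 90° of travel, and the force rose. Release and back off.

Request:
send_rows --series '[{"slide": [0, 0, 0], "dr": [0, 0, 0], "claw": 5}, {"slide": [0, 0, 0], "dr": [0, 0, 0], "claw": 5}, {"slide": [0, 0, 0], "dr": [0, 0, 0], "claw": 5}, {"slide": [-5, 0, 0], "dr": [0, 0, 0], "claw": 5}, {"slide": [-10, 0, 0], "dr": [0, 0, 0], "claw": 5}]'

```text
time: 37.6
tcp_pos: [541.8, 69.4, 235.1]
ee_rot: [0.693, 0.134, 0.697, -0.126]
contact_force: [0.1, -0.2, -0.2]
gripper_width: 49.9
```

Request:
send_rows --series '[{"slide": [-8, 0, 0], "dr": [0, 0, 0], "claw": 5}, {"slide": [-12, -4, -3], "dr": [0, 0, 0], "claw": 5}, {"slide": [-12, -9, -6], "dr": [0, 0, 0], "claw": 5}, {"slide": [-12, -13, -9], "dr": [0, 0, 0], "claw": 5}, {"slide": [-12, -13, -9], "dr": [0, 0, 0], "claw": 5}]'

```text
time: 38.1
tcp_pos: [409.5, -21.8, 355.5]
ee_rot: [0.694, 0.134, 0.696, -0.127]
contact_force: [0.7, -1.0, 0.4]
gripper_width: 50.0
```

```bash
python3 - <<'E'
from h import *
st(); s=cap('side'); c=cap('scene')
a=cv2.resize(s['pixels'][110:240,180:330],None,fx=2.66,fy=2.66,interpolation=cv2.INTER_CUBIC)
b=cv2.resize(c['pixels'][110:240,230:380],None,fx=2.66,fy=2.66,interpolation=cv2.INTER_CUBIC)
cv2.imwrite('pics/m11.png',cv2.cvtColor(np.hstack([a,b]),cv2.COLOR_RGB2BGR))
E
```

```text
38.1 [409.5 -21.8 355.5] jaw -21.23 tilt [-0.001  0.01 ] F [ 0.7 -1.   0.4] w 50.0 q6 0.02
```

View pics/m11.png

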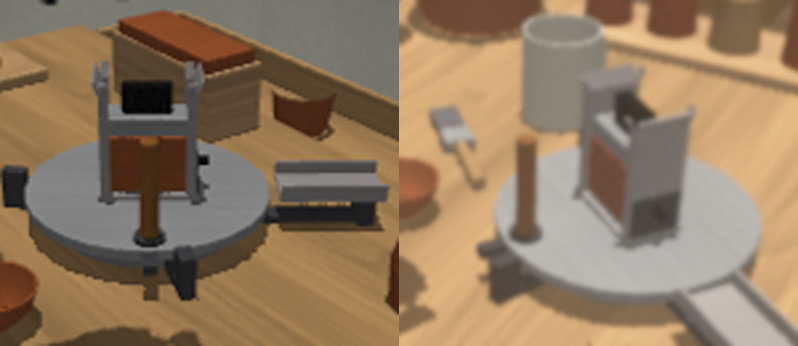

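```bash
python3 -c "
from h import *
print(robot.hand_in())"
```

```text
the job is handed in; nothing more can be done
None
```

The job is done and handed in at 38 s, with the table on its feed stop and the three slabs and weight in the magazine. The hand-in gave no verdict.

- **Loading:** I swung the table by its post clockwise onto the loading stop. The three terracotta slabs on the bench went in thickest first: 30, 24 and about 18 mm. The first two thicknesses were confirmed by where the next slab touched down (about 80 and 104 mm). The weight then touched at about 122 mm, as expected for an 18 mm slab.
- **Weight:** it had been knocked about 4 cm aside during the run. I measured it again before gripping it, then set it grip up on top of the stack.
- **Turning to feed:** I swung the table anticlockwise until the force rose at the stop. The travel between the two stops measured about 90°.
- **Last checks:** the final pictures show the slabs and weight flat in the magazine, the post by its stop block and the gripper clear. The final force reading was about zero.

**What disagreed or failed:** the fingertips turned out to be about 5 mm above the reported tool point, not 22 mm below it. My first grip therefore passed over the post without touching it. I corrected for this in every later grasp. I did not measure the other bench items at the end; the arm met no unexpected contact.

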